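Gauge a swivel mount in the locker's sliding-jaw checking gauge

ROBOT

A 7-joint arm with a two-finger parallel gripper is mounted at the origin on the work surface. World frame = base frame: x ahead of the robot, y to its left, z up, the work surface at z = 0. Lengths are in m, angles in rad, forces in N, time in s.
With the tool pointing down it reaches from about 0.4 to 0.85 m from the base axis. Payload 4.4 kg.
Tool frame: the origin (TCP) lies between the finger pads, 19 mm behind the fingertips; this is the grasp point; z points along the fingers, y is the direction in which the jaws open and shut (so a half turn about z gives the same grasp; the last joint's range is limited). The gripper opens to 94 mm and grips with 3 to 60 N. Pads are 16 mm wide; open, the fingers measure 119 mm over their backs; the gripper's body (75 mm by 177 mm) begins 78 mm behind the grasp point.
Start: joints at [1.19, 0.628, 0.038, 1.517, -0.027, 0.996, -0.02], TCP at [0.201, -0.618, 0.224] pointing down, gripper open.
Joint ranges: [-3.06, 3.06], [-0.37, 2.12], [-1.25, 1.32], [0.18, 2.47], [-1.1, 4.24], [0.23, 1.98], [-2.94, 2.94]. Speed limits (rad/s): [2.57, 2.57, 3.14, 3.14, 3.14, 3.14, 3.14].

INTERFACE

Orientations are given as [roll, pitch, yaw] about the fixed x, y, z axes, in that order (R = Rz(yaw) Ry(pitch) Rx(roll)).
In Python, from cell import arm gives the robot as it stands.
- The arm moves only by the shell command python3 -m inch 'ROWS' [FORCE]. ROWS is JSON, a list of rows, each an object of numbers: "tx", "ty", "tz": the shift along the tool's x, y, z in units of 25 mm (1.0 is 25 mm); "ax", "ay", "az": the turn, a rotation vector about the tool's x, y, z in units of 6 degrees (1.0 is 6 degrees); "jaw": the opening, from 0 (shut) to 1 (fully open). A call has 1 to 5 rows; each row shifts and turns the commanded pose from where the row before left it, along the tool's axes as they then stand; what a row does not reach is not made up. A row lasts 1/12 s, in which the tool goes at most 41.7 mm and 7.16 degrees, less where a joint would pass 70% of its speed; a pose out of reach is approached as far as the arm can. A call is refused whole if a number of a shift passes 1 or a number of a turn 1, either way. A call with a gripper value outside its range is refused whole. The fingers move at their own pace and stop on an object; FORCE is the grip in N (left out, the last holds). Time passes only in rows, so rows that do not move let the fingers close. It gives the time, the measured TCP pose, the force and the opening at its end, in the units of the state.
- arm.get_obs(): the state, without advancing time (a new reading comes with each control period).
- arm.grab_frame(name): name is "scene" or "top"; returns the picture (384x512x3 uint8, red, green, blue); there is no depth.
- arm.camera_model(name): a dict with "mtx" (3x3 intrinsics, pixels), "pose" (4x4, takes a point from camera to world coordinates). Camera axes: x right, y down, z forward; pixel columns grow to the right and rows downward; lengths in m; the calibration is good to about 2 mm. A picture is of the moment at which its call begins. camera_model takes no time and is no camera call.
- arm.finish_job(): hands the job in, once; it reports no verdict.
The state is a dict: "time": time; "joint_positions": joint angles; "joint_vel": joint speeds; "tau": joint torques, N m; "tool_pos": TCP position; "tool_rot": TCP orientation; "ft_force": force on the tool from outside, world axes, zero at the start; "torque": the same for the moment, N m; "gripper_width": finger opening in m.
Only numpy, scipy, OpenCV 4.12 (cv2) and the standard library are available. Lean on these libraries where they do the work, as an engineer would, in place of code of your own. Each camera call takes 0.05 s, during which the arm holds its last target. There are 200 camera calls.

TASK

Lay the brass swivel mount with the red thumbscrew flat on the checking gauge's bed, between the open jaws, with its tube pointing to the front (towards the robot, away from the beam); set it down, do not drop it. Then slide the jaw shut on it by the orange grip (handle neither the steel jaw blade nor the brass anvil) until the pointer rests in the green band, never driving the anvil to the end of its travel. Let go and leave the mount clamped there, the pointer still in the green, and all the other gear where it is.

Things in the scene. Friction and masses are not known exactly. Their poses are not given: they have to be found in the camera images.
- gauge: Fixed checking gauge (a large bench caliper), one piece with a riser shelf. Origin: underside of the bed, on the table; x away from the front, y along the slide, z up; yaw within 0.2 rad of the world axes. Aluminium bed x -0.11 to 0.09, y -0.14 to 0.14, top z 0.012. Steel beam along y, x 0.05 to 0.07, z 0.028 to 0.044. Grey sensing head at y -0.14 to -0.112, up to z 0.056
- riser_edge (a point): Middle of the riser shelf's front edge underneath, gauge (0.06, 0, 0.155). Blue board: gauge x 0.06 to 0.19, y +-0.17, z 0.155 to 0.167; uprights at x 0.15 to 0.18, y +-0.162. The edge hangs right over the orange grip, so the grip is reached only with the tool leaning 30 to 45 deg from vertical, its body to the front
- dial (a point): Centre of the white dial's top on the sensing head, gauge (-0.02, -0.135, 0.064), 66 mm across. The black pointer starts at 1.0 rad from gauge x and turns 0.1 rad counter-clockwise per mm of anvil; green band 3 to 9 mm, red band from 9.5 mm
- jaw (a joint): Sliding jaw, m: the gap between the jaw blade's face and the resting anvil's face; 0 is shut, starts about 0.13 to 0.15, at most 0.155. The jaw closes towards the gauge's -y. It moves with about 5 N of friction and stays where it is left
- jaw_grip (a point): Point on the axis of the orange grip of the sliding jaw, 17 mm below the grip's top. The grip is an upright block 30 mm (x) by 24 mm (y) by 45 mm high, from z 0.054 to 0.099 in the gauge frame, at gauge x 0.060, and 24 mm behind the blade face (its y = -0.066 + jaw). Axes as the gauge's
- blade_face (a point): Middle of the pressing face of the sliding jaw's steel blade, at gauge (-0.03, -0.09 + jaw, 0.030). The blade is a bar 14 mm thick (y), x -0.085 to 0.04, z 0.014 to 0.046 in the gauge frame, on the +y side of its face. Axes as the gauge's
- anvil (a joint): Spring anvil facing the jaw, m pressed in towards the gauge's -y: 0 at rest, 0.012 at the end of its travel. Pressing takes 0.6 N plus 0.3 N per mm. Pointer in the green: 0.003 to 0.009
- anvil_face (a point): Middle of the brass anvil's pressing face, at rest at gauge (-0.03, -0.09, 0.030). The anvil bar is 115 mm long (x -0.075 to 0.04), 16 mm thick (y), z 0.014 to 0.046 in the gauge frame
- rest (a point): Point on the bed's top, gauge (-0.03, -0.02, 0.012): a good place for the middle of the mount's block. Axes as the gauge's
- red_mount: Loose brass swivel mount with a RED thumbscrew, 0.5 kg, 123 mm long, lying flat. Origin: centre of the underside of its rectangular block, 56 mm (x) by 36 mm wide (y) by 32 mm high; it is gripped across the 36 mm. Towards -x come a ball knuckle at x -0.046 with the thumbscrew (25 mm across) on top, up to z 0.047, and a tube 25 mm across out to x -0.095. The jaws close on the block's 36 mm
- red_mount_tube (a point): End of the red mount's tube, at its (-0.095, 0, 0.0165)
- black_mount: The twin mount with a BLACK thumbscrew, same size; leave it alone
- microphone: Chrome side-address microphone standing on a round foot 68 mm across, 162 mm high; origin under its foot; leave it alone. Beyond it, at the left end of the table (y above 0.5), stands a fixed grey rack unit 90 mm high
- tripod: Graphite desk tripod, rubber feet on a circle of 66 mm radius, 149 mm high; origin on the table under its centre; leave it alone. Beyond it, at the right end of the table (y below -0.47), lies a fixed black flight case 340 x 200 x 136 mm with two spring latches
- preamp: Red metal box 90 x 120 x 36 mm standing on the riser shelf; origin at the centre of its underside; leave it alone
- shock_ring: Black rubber ring 90 mm across, 22 mm high, lying on the riser shelf; origin at the centre of its underside; leave it alone
Not all that is in view belongs to the job. Leave any pink look-alike of the red_mount alone.

How it is judged:
On the way, in this order (a step that is already met when the one before it is completed fails the run):
1. the red mount lies flat on the bed between the open jaws, tube to the front, released (x of red_mount in the frame of gauge between -0.065 and 0.02 m and y of red_mount in the frame of anvil_face above 0.01 m and y of red_mount in the frame of blade_face below -0.01 m and z of red_mount in the frame of gauge between 0.008 and 0.016 m and angle between red_mount's own z axis and vertical below 0.1 rad and x of red_mount_tube in the frame of gauge below -0.07 m and linear speed of red_mount below 0.03 m/s and contact force between the fingers and red_mount below 0.1 N), for 0.2 s.
2. the jaw is closed on the mount and the pointer stands in the green (value of joint anvil between 0.003 and 0.009 m and contact force between each of jaw, anvil and red_mount above 0.3 N), for 0.2 s.
At the end, for the whole second after the job is handed in: the red mount lies flat on the bed (within 4 mm of height and 0.1 rad), square to the jaws within 0.12 rad, tube to the front, held between blade and anvil (over 0.3 N on each) with the anvil pressed in 3 to 9 mm (pointer in the green), at rest (all of step 2 and z of red_mount in the frame of gauge between 0.008 and 0.016 m and angle between red_mount's own z axis and vertical below 0.1 rad and angle between the x axis of red_mount and the x axis of gauge, either way round below 0.12 rad and x of red_mount_tube in the frame of gauge below -0.07 m and linear speed of red_mount below 0.02 m/s); the robot touches nothing.
It fails at once if the anvil is driven to the end of its travel (over 11 mm) (value of joint anvil above 0.011 m).
It fails at once if the fingers push the jaw elsewhere than at its orange grip (over 2 N, TCP over 45 mm from the grip point) (contact force between the fingers and jaw above 2 N and distance between the grasp point and jaw_grip above 0.045 m).
It fails at once if the fingers push on the anvil (over 2 N) (contact force between the fingers and anvil above 2 N).
It fails at once if the red mount is dropped (in the air untouched, its underside more than 45 mm above the table) (z of red_mount in the frame of gauge above 0.045 m and contact force between red_mount and anything else below 0.05 N).
It fails at once if the black mount, the microphone, the tripod, the preamp or the rubber ring is moved over 20 mm (distance of any of black_mount, microphone, tripod, preamp, shock_ring from where it was at the start of the episode above 0.02 m).
It also fails if it takes over 72 s, if anything falls off the work surface, if the arm or the gripper's body presses on something with over 40 N, if the wrist force passes 120 N, or if a joint passes its speed limit or range.

## Working session

There is one attempt and no reset: what is moved stays moved. The work goes in short steps, Python scripts to look and compute and a shell command to move; the robot and the scene stay as the last step left them, time stands still between calls to the robot, and variables do not carry over. Pictures are saved under pics/ and viewed, about 8 in all and at most 12, crops included, and the job is handed in when it is done.

```bash
ls; mkdir -p pics; python3 - <<'E'
from cell import arm
import cv2,numpy as np
print(arm.get_obs())
for n in("scene","top"):
    f=arm.grab_frame(n); cv2.imwrite(f"pics/{n}0.png",cv2.cvtColor(f,cv2.COLOR_RGB2BGR))
    m=arm.camera_model(n);print(n,np.round(m["mtx"],1).tolist(),np.round(m["pose"],3).tolist())
a=cv2.imread("pics/scene0.png");b=cv2.imread("pics/top0.png")
E
```

```text
pics
{'time': 0.0, 'joint_positions': array([ 1.19017036,  0.62936665,  0.03843211,  1.518348  , -0.02693973,
        0.9962944 , -0.02000788]), 'joint_vel': array([-1.85687406e-04,  1.94470941e-03, -7.72898382e-04, -4.70293986e-05,
       -1.01162052e-03, -1.08828384e-03, -9.26294758e-05]), 'tau': array([ 1.91562272e-04, -5.49721241e+01,  1.14322778e+00, -1.86634755e+01,
       -5.22145838e-02,  2.36144196e-02,  1.11494790e-04]), 'tool_pos': array([ 0.20109472, -0.61745019,  0.22334703]), 'tool_rot': array([-3.13969508e+00,  7.04824454e-05,  3.14859360e-01]), 'ft_force': array([0.05765887, 0.55704631, 0.51417984]), 'torque': array([-0.04767226,  0.03469433,  0.02179925]), 'gripper_width': 0.09374974881128492}
scene [[354.5, 0.0, 257.3], [0.0, 354.5, 188.1], [0.0, 0.0, 1.0]] [[0.894, 0.243, -0.377, 0.919], [0.448, -0.521, 0.727, -0.722], [-0.02, -0.818, -0.575, 0.729], [0.0, 0.0, 0.0, 1.0]]
top [[464.7, 0.0, 256.0], [0.0, 464.7, 193.3], [0.0, 0.0, 1.0]] [[0.028, -0.989, 0.143, 0.335], [-0.999, -0.03, -0.015, 0.038], [0.019, -0.142, -0.99, 1.506], [0.0, 0.0, 0.0, 1.0]]
```

View pics/scene0.png

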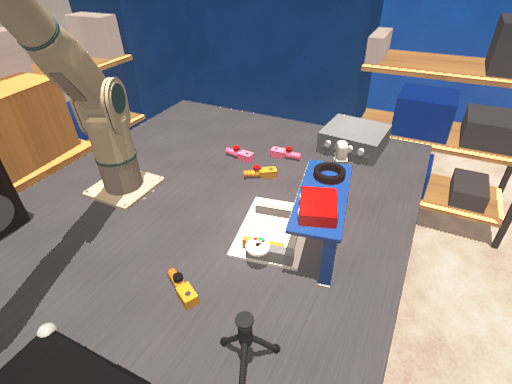

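View pics/top0.png

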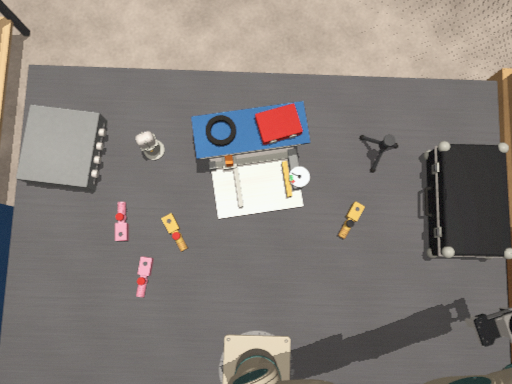

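The red-screw brass mount is at top (174,232) and scene (261,172). The black twin is at top (351,220), and the pink look-alikes at top (121,222) and (144,276). Next I measure everything and confirm the choice in one crop.

```bash
cat > h.py <<'E'
from cell import arm
import cv2,numpy as np
def ray(n,p):
    m=arm.camera_model(n);T=m["pose"]; d=T[:3,:3]@np.linalg.solve(m["mtx"],[p[0],p[1],1.]); return T[:3,3],d
def plane(n,p,z):
    o,d=ray(n,p); return o+d*(z-o[2])/d[2]
def tri(p,q):
    o,d=ray("scene",p);o2,d2=ray("top",q)
    s=np.linalg.lstsq(np.c_[d,-d2],o2-o,rcond=None)[0]
    a,b=o+d*s[0],o2+d2*s[1]; return (a+b)/2,np.linalg.norm(a-b)
def proj(n,X):
    m=arm.camera_model(n);T=m["pose"];c=T[:3,:3].T@(np.array(X)-T[:3,3]);u=m["mtx"]@c;return u[:2]/u[2]
def hsv(f): return cv2.cvtColor(f,cv2.COLOR_RGB2HSV)
def blobs(m,amin=8):
    k,l,s,c=cv2.connectedComponentsWithStats(m.astype(np.uint8)); return [(s[i,4],np.round(c[i],2).tolist(),s[i,:4].tolist(),l==i) for i in range(1,k) if s[i,4]>=amin]
E
python3 - <<'E'
from h import *
for n in("scene","top"):
    f=cv2.imread(f"pics/{n}0.png");H=cv2.cvtColor(f,cv2.COLOR_BGR2HSV);h,s,v=H[...,0].astype(int),H[...,1],H[...,2]
    M={"red":((h<5)|(h>175))&(s>190)&(v>90),"brass":(h>14)&(h<30)&(s>150)&(v>90),"orange":(h>5)&(h<14)&(s>180)&(v>120),"blue":(h>105)&(h<120)&(s>150)&(v>100),"green":(h>40)&(h<85)&(s>100),"white":(s<25)&(v>200)}
    for k in M:
        for b in blobs(M[k],5)[:14]: 
            print(n,k,b[:3], np.round(cv2.minAreaRect(np.argwhere(b[3])[:,::-1].astype(np.float32)),1).tolist() if 0 else "")
a=cv2.imread("pics/top0.png")[195:265,145:215];b=cv2.imread("pics/scene0.png")[150:190,235:305]
c=cv2.imread("pics/top0.png")[90:225,185:320]
r=lambda i,w,h:cv2.resize(i,(w,h),interpolation=cv2.INTER_CUBIC)
cv2.imwrite("pics/crop1.png",np.hstack([np.vstack([r(a,260,260),r(b,260,149),np.zeros((131,260,3),np.uint8)]),r(c,540,540)]))
E
```

```text
scene red (np.int32(16), [235.75, 147.56], [234, 146, 5, 4]) 
scene red (np.int32(16), [288.75, 148.19], [286, 147, 6, 4]) 
scene red (np.int32(17), [256.06, 166.76], [254, 165, 5, 4]) 
scene red (np.int32(793), [321.78, 200.91], [301, 187, 36, 32]) 
scene red (np.int32(8), [300.12, 207.62], [300, 205, 2, 7]) 
scene red (np.int32(5), [333.8, 226.8], [332, 226, 4, 2]) 
scene brass (np.int32(200), [263.14, 172.82], [244, 167, 33, 11]) 
scene brass (np.int32(462), [184.23, 291.62], [168, 268, 31, 42]) 
scene blue (np.int32(26141), [296.57, 39.69], [120, 0, 392, 107]) 
scene blue (np.int32(5), [123.8, 12.0], [123, 10, 2, 5]) 
scene blue (np.int32(7), [139.71, 32.86], [138, 32, 5, 3]) 
scene blue (np.int32(5), [363.8, 50.2], [363, 49, 2, 4]) 
scene blue (np.int32(5), [146.4, 51.0], [145, 50, 4, 3]) 
scene blue (np.int32(5), [130.0, 53.2], [128, 53, 5, 2]) 
scene blue (np.int32(5), [357.4, 55.2], [356, 54, 4, 3]) 
scene blue (np.int32(5), [132.8, 58.0], [132, 56, 2, 5]) 
scene blue (np.int32(4797), [418.64, 104.23], [366, 73, 132, 71]) 
scene blue (np.int32(5), [472.6, 91.0], [472, 89, 2, 
[... 1584 characters left out ...]
0.63], [156, 141, 8, 18]) 
top white (np.int32(21), [98.38, 145.0], [96, 143, 5, 5]) 
top white (np.int32(5), [155.6, 143.6], [155, 142, 2, 4]) 
top white (np.int32(21), [445.71, 145.05], [443, 143, 6, 5]) 
top white (np.int32(16), [504.25, 146.5], [502, 145, 5, 4]) 
top white (np.int32(22), [96.09, 158.91], [94, 157, 5, 5]) 
top white (np.int32(3589), [251.99, 189.92], [212, 160, 92, 59]) 
top white (np.int32(7), [224.71, 167.29], [223, 166, 5, 3]) 
top white (np.int32(288), [299.94, 175.95], [289, 166, 21, 21]) 
top white (np.int32(24), [93.71, 172.62], [92, 170, 5, 6]) 
top white (np.int32(24), [449.58, 251.17], [447, 249, 6, 5]) 
top white (np.int32(10), [509.3, 252.3], [508, 251, 4, 4])
```

View pics/crop1.png

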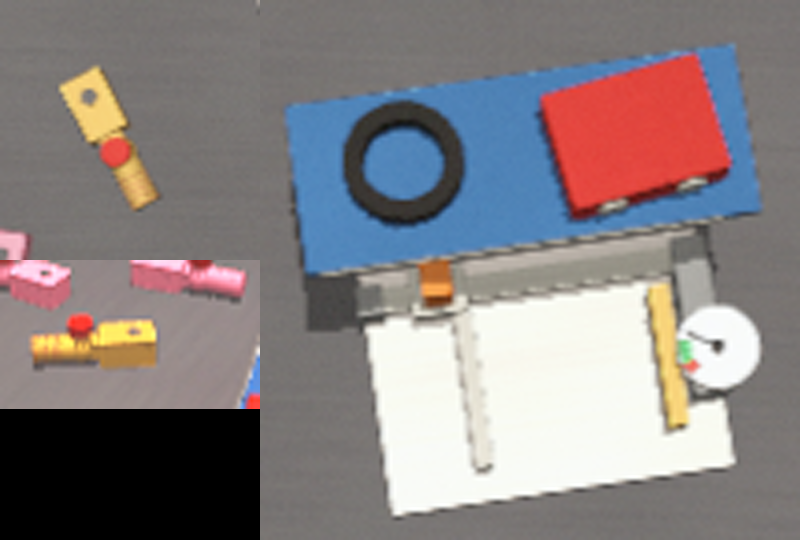

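```bash
python3 - <<'E'
from h import *
t=lambda x,y:np.array([145+x/3.714,195+y/3.714])
C=[plane("top",t(*p),.032) for p in[(58,87),(98,66),(129,128),(92,146)]]
c=np.mean(C,0);ax=(C[0]+C[1]-C[2]-C[3])/2
print("block",c,"len",np.linalg.norm(ax),"w",np.linalg.norm(C[0]-C[1]),np.linalg.norm(C[2]-C[3]),"yaw",np.arctan2(ax[1],ax[0]))
th=tri((256.06,166.76),t(116,152));print("screw",th)
te=plane("top",t(147,204),.02);print("tube end",te,np.linalg.norm(te-c), "axis yaw from tube", np.arctan2(*(c-te)[[1,0]]))
# block hole: scene crop (133,331-260=71)... scale 3.714 off(235,150)
print("hole",tri((235+133/3.714,150+71/3.714),t(89,97)))
g=lambda x,y:np.array([185+(x-260)/4,90+y/4])
obs=[((.06,.17),.167,g(305,273)),((.06,-.17),.167,g(762,213)),((.19,.17),.167,g(285,104)),((.19,-.17),.167,g(735,44)),((-.11,.14),.012,g(393,517)),((-.11,-.14),.012,g(735,464)),((-.02,-.135),.064,np.array([299.94,175.95]))]
P=np.array([o[0] for o in obs]);Q=np.array([plane("top",o[2],o[1])[:2] for o in obs])
pc,qc=P.mean(0),Q.mean(0);U,S,Vt=np.linalg.svd((P-pc).T@(Q-qc));R=(U@Vt).T;tt=qc-R@pc
print("gauge",tt,"yaw",np.arctan2(R[1,0],R[0,0]),"\nres mm",np.round(1000*(P@R.T+tt-Q),1).tolist())
G=lambda p:(np.array(p)-tt)@R
gt=plane("top",g(435,268)if 0 else (228.3,161.9),.09)
print("grip guess gauge frame", G(gt[:2]))
for p in[(455,310),(493,468),(474,470)]: print("blade pt",G(plane("top",g(*p),.046)[:2]))
for p in[(648,290),(668,428)]: print("anvil pt",G(plane("top",g(*p),.046)[:2]))
# scene check
for q in[(-.11,.14,.012),(-.11,-.14,.012),(.06,.17,.167),(-.02,-.135,.064)]: print(q,proj("scene",[*(R@q[:2]+tt),q[2]]))
# dial height by two views
print("dial tri",tri((258,245),(299.94,175.95)))
E
```

```text
block [0.44165877 0.28415518 0.032     ] len 0.05911923127904806 w 0.03809557236606358 0.03455247668747749 yaw 0.5391699333505401
screw (array([0.40410123, 0.262321  , 0.04498191]), np.float64(0.0023352441350223394))
tube end [0.36087057 0.23687392 0.02      ] 0.09437294121187693 axis yaw from tube 0.5295030183512426
hole (array([0.45092957, 0.28981462, 0.03141343]), np.float64(0.002567119860989248))
gauge [0.59602486 0.01678653] yaw 0.1752410272111131 
res mm [[-0.8, -1.6], [2.4, -0.8], [-0.6, 0.3], [0.8, 0.2], [1.3, 0.7], [-1.0, 0.0], [-2.2, 1.2]]
grip guess gauge frame [0.05347801 0.08068443]
blade pt [0.0424383  0.06642203]
blade pt [-0.08771299  0.05457663]
blade pt [-0.08711137  0.06964513]
anvil pt [ 0.03644511 -0.08899408]
anvil pt [-0.0762276  -0.08741121]
(-0.11, 0.14, 0.012) [254.67474147 196.70862994]
(-0.11, -0.14, 0.012) [225.44212604 254.44215911]
(0.06, 0.17, 0.167) [308.72752965 159.40021866]
(-0.02, -0.135, 0.064) [256.50386092 245.7631238 ]
dial tri (array([ 0.602675  , -0.11958441,  0.0675807 ]), np.float64(0.0030374931607252253))
```

Checks agree: gauge at (0.596, 0.017) with yaw 0.175, and residuals of 2.5 mm or less. The red mount is at (0.4425, 0.285) with yaw 0.535; its screw at z 0.045 and block top at 0.031 match the text. The jaw opening is about 0.145. I'm moving over to the mount now.

```bash
R='[]'
python3 -m inch '[{"tx":1,"ty":-0.84},{"tx":1,"ty":-0.84},{"tx":1,"ty":-0.84},{"tx":1,"ty":-0.84},{"tx":1,"ty":-0.84}]'
python3 -m inch '[{"tx":1,"ty":-0.84},{"tx":1,"ty":-0.84},{"tx":1,"ty":-0.84},{"tx":1,"ty":-0.84},{"tx":1,"ty":-0.84}]'
python3 -m inch '[{"tx":1,"ty":-0.84},{"tx":1,"ty":-0.84},{"tx":1,"ty":-0.84},{"tx":1,"ty":-0.84},{"tx":1,"ty":-0.84}]'
```

```text
invalid input
invalid input
invalid input
```

```bash
python3 -m inch '[{"tx":1.0,"ty":-0.84,"tz":0,"ax":0,"ay":0,"az":0,"jaw":1}]'
```

```text
time: 0.18
tool_pos: [0.2131, -0.5948, 0.2235]
tool_rot: [3.139, 0.005, 0.307]
ft_force: [1.7, -0.3, 0.2]
gripper_width: 0.0939
```

```bash

python3 -m inch '[{"tx":1,"ty":-0.84,"jaw":1},{"tx":1,"ty":-0.84,"jaw":1},{"tx":1,"ty":-0.84,"jaw":1},{"tx":1,"ty":-0.84,"jaw":1},{"tx":1,"ty":-0.84,"jaw":1}]' || true
python3 -m inch '[{"tx":1,"ty":-0.84,"tz":0,"ax":0,"ay":0,"az":0,"jaw":1},{"tx":1,"ty":-0.84,"tz":0,"ax":0,"ay":0,"az":0,"jaw":1},{"tx":1,"ty":-0.84,"tz":0,"ax":0,"ay":0,"az":0,"jaw":1},{"tx":1,"ty":-0.84,"tz":0,"ax":0,"ay":0,"az":0,"jaw":1},{"tx":1,"ty":-0.84,"tz":0,"ax":0,"ay":0,"az":0,"jaw":1}]'
python3 -m inch '[{"tx":1,"ty":-0.84,"tz":0,"ax":0,"ay":0,"az":0,"jaw":1},{"tx":1,"ty":-0.84,"tz":0,"ax":0,"ay":0,"az":0,"jaw":1},{"tx":1,"ty":-0.84,"tz":0,"ax":0,"ay":0,"az":0,"jaw":1},{"tx":1,"ty":-0.84,"tz":0,"ax":0,"ay":0,"az":0,"jaw":1}]'
```

```text
time: 0.6
tool_pos: [0.3053, -0.4501, 0.224]
tool_rot: [-3.141, 0.0, 0.315]
ft_force: [1.0, -0.2, -0.9]
gripper_width: 0.094
time: 0.93
tool_pos: [0.3744, -0.3394, 0.2241]
tool_rot: [-3.141, 0.0, 0.315]
ft_force: [0.1, -0.2, -0.4]
gripper_width: 0.0941invalid input
```

```bash

python3 -m inch '[{"tx":1,"ty":-0.84,"tz":0,"ax":0,"ay":0,"az":0,"jaw":1},{"tx":1,"ty":-0.84,"tz":0,"ax":0,"ay":0,"az":0,"jaw":1},{"tx":1,"ty":-0.84,"tz":0,"ax":0,"ay":0,"az":0,"jaw":1},{"tx":1,"ty":-0.84,"tz":0,"ax":0,"ay":0,"az":0,"jaw":1},{"tx":1,"ty":-0.84,"tz":0,"ax":0,"ay":0,"az":0,"jaw":1}]' | head -2
for i in 1 2 3; do python3 -m inch '[{"tx":0.28,"ty":-0.98,"tz":0,"ax":0,"ay":0,"az":0,"jaw":1},{"tx":0.28,"ty":-0.98,"tz":0,"ax":0,"ay":0,"az":0,"jaw":1},{"tx":0.28,"ty":-0.98,"tz":0,"ax":0,"ay":0,"az":0,"jaw":1},{"tx":0.28,"ty":-0.98,"tz":0,"ax":0,"ay":0,"az":0,"jaw":1},{"tx":0.28,"ty":-0.98,"tz":0,"ax":0,"ay":0,"az":0,"jaw":1}]' | head -2; done
python3 -m inch '[{"tx":0.28,"ty":-0.98,"tz":0,"ax":0,"ay":0,"az":0,"jaw":1},{"tx":0.28,"ty":-0.98,"tz":0,"ax":0,"ay":0,"az":0,"jaw":1},{"tx":0.28,"ty":-0.98,"tz":0,"ax":0,"ay":0,"az":0,"jaw":1},{"tx":0.28,"ty":-0.98,"tz":0,"ax":0,"ay":0,"az":0,"jaw":1}]'
python3 -m inch '[{"tx":0,"ty":0,"tz":0,"ax":0,"ay":0,"az":-0.7,"jaw":1},{"tx":0,"ty":0,"tz":0,"ax":0,"ay":0,"az":-0.7,"jaw":1},{"tx":0,"ty":0,"tz":0,"ax":0,"ay":0,"az":-0.7,"jaw":1},{"tx":0,"ty":0,"tz":0,"ax":0,"ay":0,"az":0,"jaw":1}]'
python3 -c "
from cell import arm;print(arm.get_obs()['joint_positions'])"
```

```text
time: 1.35
tool_pos: [0.4607, -0.2009, 0.2241]
time: 1.77
tool_pos: [0.4552, -0.0738, 0.2241]
time: 2.18
tool_pos: [0.4506, 0.0534, 0.2241]
time: 2.6
tool_pos: [0.4459, 0.1806, 0.2241]
time: 2.93
tool_pos: [0.4422, 0.2824, 0.224]
tool_rot: [3.141, 0.001, 0.315]
ft_force: [0.8, 0.9, 0.4]
gripper_width: 0.0941
time: 3.27
tool_pos: [0.4423, 0.2814, 0.2239]
tool_rot: [-3.141, 0.001, 0.537]
ft_force: [0.3, -0.1, -0.2]
gripper_width: 0.0937
[-0.52825973  0.45155831 -0.13140915  1.86355769  0.07710385  0.83227132
 -1.73245895]
```

```bash

python3 -m inch '[{"tx":0.07,"ty":-0.12,"tz":1,"ax":0,"ay":0,"az":0,"jaw":1},{"tx":0,"ty":0,"tz":1,"ax":0,"ay":0,"az":0,"jaw":1},{"tx":0,"ty":0,"tz":1,"ax":0,"ay":0,"az":0,"jaw":1},{"tx":0,"ty":0,"tz":1,"ax":0,"ay":0,"az":0,"jaw":1},{"tx":0,"ty":0,"tz":1,"ax":0,"ay":0,"az":0,"jaw":1}]' | head -2
python3 -m inch '[{"tx":0,"ty":0,"tz":1,"ax":0,"ay":0,"az":0,"jaw":1},{"tx":0,"ty":0,"tz":0,"ax":0,"ay":0,"az":0,"jaw":1}]'
python3 - <<'E'
from h import *
o=arm.get_obs();print(o["tool_pos"])
im=[]
for n in("scene","top"):
    f=cv2.cvtColor(arm.grab_frame(n),cv2.COLOR_RGB2BGR)
    u=proj(n,[.4425,.285,.032]).astype(int);print(n,u)
    im.append(cv2.resize(f[max(u[1]-45,0):u[1]+45,u[0]-45:u[0]+45],(395,395),interpolation=cv2.INTER_CUBIC))
cv2.imwrite("pics/pre.png",np.hstack(im))
E
```

```text
time: 3.68
tool_pos: [0.4427, 0.2846, 0.0982]
time: 3.85
tool_pos: [0.4401, 0.2828, 0.0704]
tool_rot: [3.141, 0.008, 0.533]
ft_force: [-0.6, -1.1, 0.6]
gripper_width: 0.0941
[0.44008054 0.28275116 0.070371  ]
scene [267 169]
top [170 223]
```

View pics/pre.png

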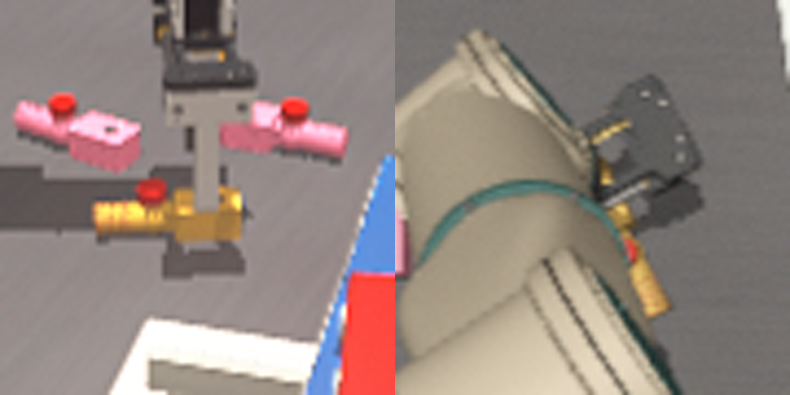

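The near finger stands centred alongside the block at scene crop (207,200), and the far finger straddles it. I descend and grip.

```bash

python3 -m inch '[{"tx":0,"ty":0,"tz":0.6,"ax":0,"ay":0,"az":0,"jaw":1},{"tx":0,"ty":0,"tz":0.6,"ax":0,"ay":0,"az":0,"jaw":1},{"tx":0,"ty":0,"tz":0.5,"ax":0,"ay":0,"az":0,"jaw":1},{"tx":0,"ty":0,"tz":0.3,"ax":0,"ay":0,"az":0,"jaw":1},{"tx":0,"ty":0,"tz":0,"ax":0,"ay":0,"az":0,"jaw":1}]'
for i in 1 2 3; do python3 -m inch '[{"tx":0,"ty":0,"tz":0,"ax":0,"ay":0,"az":0,"jaw":0},{"tx":0,"ty":0,"tz":0,"ax":0,"ay":0,"az":0,"jaw":0},{"tx":0,"ty":0,"tz":0,"ax":0,"ay":0,"az":0,"jaw":0},{"tx":0,"ty":0,"tz":0,"ax":0,"ay":0,"az":0,"jaw":0},{"tx":0,"ty":0,"tz":0,"ax":0,"ay":0,"az":0,"jaw":0}]' 30; done
```

```text
time: 4.37
tool_pos: [0.4428, 0.2849, 0.0245]
tool_rot: [3.141, -0.0, 0.534]
ft_force: [-0.5, -0.2, 0.5]
gripper_width: 0.0942
time: 4.78
tool_pos: [0.443, 0.285, 0.0248]
tool_rot: [-3.142, -0.001, 0.535]
ft_force: [0.2, 0.4, -0.2]
gripper_width: 0.0638
time: 5.2
tool_pos: [0.4424, 0.2853, 0.0243]
tool_rot: [-3.141, -0.0, 0.535]
ft_force: [-0.5, 0.5, -0.2]
gripper_width: 0.0358
time: 5.62
tool_pos: [0.4424, 0.2853, 0.0243]
tool_rot: [-3.141, -0.0, 0.535]
ft_force: [-1.7, 2.4, 0.4]
gripper_width: 0.0355
```

```bash

python3 -m inch '[{"tx":0,"ty":0,"tz":-0.5,"ax":0,"ay":0,"az":0,"jaw":0},{"tx":0,"ty":0,"tz":-0.8,"ax":0,"ay":0,"az":0,"jaw":0},{"tx":0,"ty":0,"tz":-1,"ax":0,"ay":0,"az":0,"jaw":0},{"tx":0,"ty":0,"tz":-1,"ax":0,"ay":0,"az":0,"jaw":0},{"tx":0,"ty":0,"tz":-0.7,"ax":0,"ay":0,"az":0,"jaw":0}]'
python3 -m inch '[{"tx":0,"ty":0,"tz":0,"ax":0,"ay":0,"az":0.6,"jaw":0},{"tx":0,"ty":0,"tz":0,"ax":0,"ay":0,"az":0.74,"jaw":0},{"tx":0,"ty":0,"tz":0,"ax":0,"ay":0,"az":0.75,"jaw":0},{"tx":0,"ty":0,"tz":0,"ax":0,"ay":0,"az":0.75,"jaw":0},{"tx":0,"ty":0,"tz":0,"ax":0,"ay":0,"az":0.6,"jaw":0}]'
for i in 1 2 3; do python3 -m inch '[{"tx":0.2,"ty":0.82,"tz":0,"ax":0,"ay":0,"az":0,"jaw":0},{"tx":0.2,"ty":0.82,"tz":0,"ax":0,"ay":0,"az":0,"jaw":0},{"tx":0.2,"ty":0.82,"tz":0,"ax":0,"ay":0,"az":0,"jaw":0},{"tx":0.2,"ty":0.82,"tz":0,"ax":0,"ay":0,"az":0,"jaw":0},{"tx":0.2,"ty":0.82,"tz":0,"ax":0,"ay":0,"az":0,"jaw":0}]'; done
python3 -m inch '[{"tx":0,"ty":0,"tz":0,"ax":0,"ay":0,"az":0,"jaw":0},{"tx":0,"ty":0,"tz":0,"ax":0,"ay":0,"az":0,"jaw":0}]'
python3 - <<'E'
from h import *
f=cv2.cvtColor(arm.grab_frame("scene"),cv2.COLOR_RGB2BGR)
cv2.imwrite("pics/over.png",cv2.resize(f[100:290,170:380],(798,722)[:2] if 0 else (660,597),interpolation=cv2.INTER_CUBIC))
E
```

```text
time: 6.03
tool_pos: [0.4428, 0.2837, 0.1253]
tool_rot: [3.141, 0.001, 0.534]
ft_force: [0.2, 0.6, -6.4]
gripper_width: 0.0361
time: 6.45
tool_pos: [0.4421, 0.2833, 0.1234]
tool_rot: [3.14, 0.002, 0.17]
ft_force: [0.2, 0.3, -5.6]
gripper_width: 0.0362
time: 6.87
tool_pos: [0.4845, 0.1859, 0.1233]
tool_rot: [3.14, 0.002, 0.174]
ft_force: [-0.5, 0.1, -6.3]
gripper_width: 0.0359
time: 7.28
tool_pos: [0.5267, 0.0894, 0.1233]
tool_rot: [3.141, 0.003, 0.173]
ft_force: [0.4, 0.3, -6.5]
gripper_width: 0.0362
time: 7.7
tool_pos: [0.5688, -0.0071, 0.1231]
tool_rot: [3.141, 0.003, 0.173]
ft_force: [0.1, -0.1, -6.0]
gripper_width: 0.0356
time: 7.87
tool_pos: [0.569, -0.0079, 0.1231]
tool_rot: [3.14, 0.003, 0.17]
ft_force: [-0.4, -0.2, -6.3]
gripper_width: 0.0361
```

View pics/over.png

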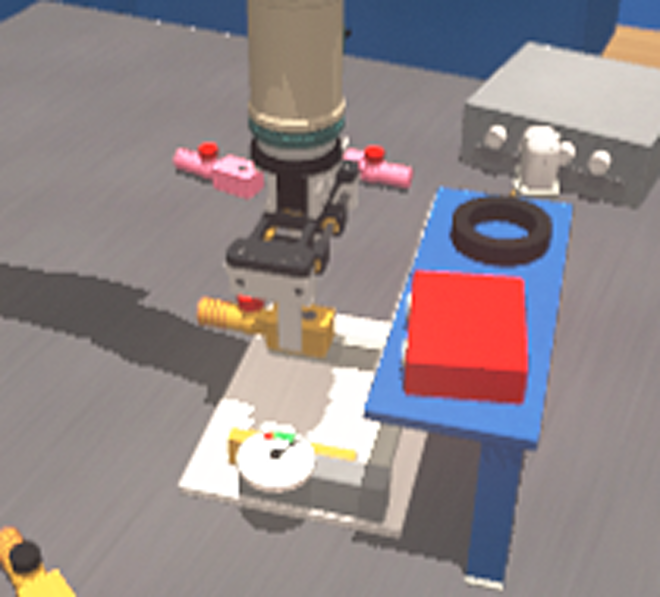

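The mount is held level over the bed with its tube to the front (crop 220,312). I lower it.

```bash

python3 -m inch '[{"tx":0,"ty":0,"tz":0.8,"ax":0,"ay":0,"az":0,"jaw":0},{"tx":0,"ty":0,"tz":0.8,"ax":0,"ay":0,"az":0,"jaw":0},{"tx":0,"ty":0,"tz":0.8,"ax":0,"ay":0,"az":0,"jaw":0},{"tx":0,"ty":0,"tz":0.6,"ax":0,"ay":0,"az":0,"jaw":0},{"tx":0,"ty":0,"tz":0.3,"ax":0,"ay":0,"az":0,"jaw":0}]'
python3 -m inch '[{"tx":0,"ty":0,"tz":0.05,"ax":0,"ay":0,"az":0,"jaw":0},{"tx":0,"ty":0,"tz":0.05,"ax":0,"ay":0,"az":0,"jaw":0},{"tx":0,"ty":0,"tz":0.0,"ax":0,"ay":0,"az":0,"jaw":0}]'
python3 -m inch '[{"tx":0,"ty":0,"tz":0.04,"ax":0,"ay":0,"az":0,"jaw":0},{"tx":0,"ty":0,"tz":0.0,"ax":0,"ay":0,"az":0,"jaw":0},{"tx":0,"ty":0,"tz":0.0,"ax":0,"ay":0,"az":0,"jaw":0}]'
```

```text
time: 8.33
tool_pos: [0.5676, -0.0038, 0.0395]
tool_rot: [-3.14, 0.005, 0.176]
ft_force: [-0.2, -0.0, -6.0]
gripper_width: 0.0359
time: 8.58
tool_pos: [0.5703, -0.0046, 0.0398]
tool_rot: [3.142, -0.001, 0.175]
ft_force: [0.1, -1.0, -5.9]
gripper_width: 0.0358
time: 8.83
tool_pos: [0.5703, -0.005, 0.039]
tool_rot: [3.141, -0.001, 0.174]
ft_force: [-0.6, -0.5, -6.3]
gripper_width: 0.0359
```

```bash

python3 -m inch '[{"tx":0,"ty":0,"tz":0.06,"ax":0,"ay":0,"az":0,"jaw":0},{"tx":0,"ty":0,"tz":0.0,"ax":0,"ay":0,"az":0,"jaw":0},{"tx":0,"ty":0,"tz":0.0,"ax":0,"ay":0,"az":0,"jaw":0}]'
python3 -m inch '[{"tx":0,"ty":0,"tz":0.04,"ax":0,"ay":0,"az":0,"jaw":0},{"tx":0,"ty":0,"tz":0.0,"ax":0,"ay":0,"az":0,"jaw":0},{"tx":0,"ty":0,"tz":0.0,"ax":0,"ay":0,"az":0,"jaw":0}]'
```

```text
time: 9.08
tool_pos: [0.5699, -0.005, 0.0368]
tool_rot: [-3.142, -0.0, 0.174]
ft_force: [0.0, 0.4, -5.4]
gripper_width: 0.0359
time: 9.33
tool_pos: [0.57, -0.005, 0.0363]
tool_rot: [3.141, -0.0, 0.174]
ft_force: [-2.4, 0.5, 1.4]
gripper_width: 0.0356
```

Contact is felt: the weight has come off the wrist at z 0.0363, as expected. I release and lift.

```bash

for i in 1 2; do python3 -m inch '[{"tx":0,"ty":0,"tz":0,"ax":0,"ay":0,"az":0,"jaw":0.75},{"tx":0,"ty":0,"tz":0,"ax":0,"ay":0,"az":0,"jaw":0.75},{"tx":0,"ty":0,"tz":0,"ax":0,"ay":0,"az":0,"jaw":0.75},{"tx":0,"ty":0,"tz":0,"ax":0,"ay":0,"az":0,"jaw":0.75},{"tx":0,"ty":0,"tz":0,"ax":0,"ay":0,"az":0,"jaw":0.75}]'|tail -1; done
python3 -m inch '[{"tx":0,"ty":0,"tz":-0.4,"ax":0,"ay":0,"az":0,"jaw":0.75},{"tx":0,"ty":0,"tz":-0.8,"ax":0,"ay":0,"az":0,"jaw":0.75},{"tx":0,"ty":0,"tz":-1,"ax":0,"ay":0,"az":0,"jaw":0.75},{"tx":0,"ty":0,"tz":-1,"ax":0,"ay":0,"az":0,"jaw":0.75},{"tx":0,"ty":0,"tz":-0.3,"ax":0,"ay":0,"az":0,"jaw":0.75}]'
python3 -m inch '[{"tx":0,"ty":0,"tz":0,"ax":0,"ay":0,"az":0,"jaw":0.75},{"tx":0,"ty":0,"tz":0,"ax":0,"ay":0,"az":0,"jaw":0.75}]'
python3 - <<'E'
from cell import arm;print(arm.get_obs()["joint_positions"])
E
```

```text
gripper_width: 0.0658
gripper_width: 0.0707
time: 10.58
tool_pos: [0.5721, -0.0049, 0.1273]
tool_rot: [3.141, -0.006, 0.174]
ft_force: [0.1, -0.2, 0.4]
gripper_width: 0.0707
time: 10.75
tool_pos: [0.5698, -0.005, 0.1235]
tool_rot: [3.141, -0.001, 0.174]
ft_force: [-0.2, 0.3, -0.4]
gripper_width: 0.0705
[-6.26929985e-04  6.44499069e-01 -6.15091401e-02  1.83989005e+00
  6.04858761e-02  6.58409099e-01 -1.49404478e+00]
```

```bash

python3 -m inch '[{"tx":0,"ty":0,"tz":0,"ax":0,"ay":0.7,"az":0,"jaw":0.75},{"tx":0,"ty":0,"tz":0,"ax":0,"ay":0.9,"az":0,"jaw":0.75},{"tx":0,"ty":0,"tz":0,"ax":0,"ay":0.9,"az":0,"jaw":0.75},{"tx":0,"ty":0,"tz":0,"ax":0,"ay":0.9,"az":0,"jaw":0.75}]'
python3 -m inch '[{"tx":0,"ty":0,"tz":0,"ax":0,"ay":0.9,"az":0,"jaw":0.75},{"tx":0,"ty":0,"tz":0,"ax":0,"ay":0.9,"az":0,"jaw":0.75},{"tx":0,"ty":0,"tz":0,"ax":0,"ay":0.9,"az":0,"jaw":0.75},{"tx":0,"ty":0,"tz":0,"ax":0,"ay":0.57,"az":0,"jaw":0.75},{"tx":0,"ty":0,"tz":0,"ax":0,"ay":0,"az":0,"jaw":0.75}]'
python3 - <<'E'
from h import *
from scipy.spatial.transform import Rotation as Ro
o=arm.get_obs();print(o["joint_positions"],Ro.from_euler("xyz",o["tool_rot"]).as_matrix().round(3))
f=arm.grab_frame("top");cv2.imwrite("pics/rel_top.png",cv2.cvtColor(f,cv2.COLOR_RGB2BGR)[90:225,185:320])
E
```

```text
time: 11.08
tool_pos: [0.5546, -0.0104, 0.1163]
tool_rot: [3.134, -0.242, 0.174]
ft_force: [-1.6, -0.9, -0.2]
gripper_width: 0.0704
time: 11.5
tool_pos: [0.5495, -0.0229, 0.109]
tool_rot: [3.104, -0.29, 0.177]
ft_force: [-0.5, 0.4, 0.3]
gripper_width: 0.0709
[ 0.2843661   0.60236608 -0.41028809  2.17643321  1.14506301  0.24465266
 -2.52484   ] [[ 0.943  0.166  0.288]
 [ 0.169 -0.986  0.013]
 [ 0.286  0.036 -0.958]]
```

```bash
cat > kin.py <<'E'
import numpy as np,itertools
from scipy.spatial.transform import Rotation as Ro
D=[([1.19017036,.62936665,.03843211,1.518348,-.02693973,.9962944,-.02000788],[.20109472,-.61745019,.22334703],[-3.13969508,7.0e-05,.31485936]),
([-0.52825973,0.45155831,-0.13140915,1.86355769,0.07710385,0.83227132,-1.73245895],[.4423,.2814,.2239],[-3.141,.001,.537]),
([-6.26929985e-04,6.44499069e-01,-6.15091401e-02,1.83989005,6.04858761e-02,6.58409099e-01,-1.49404478],[.5698,-.005,.1235],[3.141,-.001,.174]),
([0.2843661,0.60236608,-0.41028809,2.17643321,1.14506301,0.24465266,-2.52484],[.5495,-.0229,.109],[3.104,-.29,.177])]
def frames(q,s,off):
    R=Ro.identity();F=[]
    for i in range(7):
        R=R*Ro.from_rotvec(np.array([0,0,1.] if i%2==0 else [0,1.,0])*(s[i]*q[i]+(off if i==6 else 0)));F.append(R)
    return F
E
python3 - <<'E'
from kin import *
res=[]
for s in itertools.product((1,-1),repeat=7):
    if s[1]!=1: continue
    E=[(frames(q,s,0)[-1].inv()*Ro.from_euler("xyz",r)) for q,p,r in D]
    m=Ro.concatenate(E).mean(); e=max((m.inv()*x).magnitude() for x in E); res.append((e,s,m.as_rotvec()))
res.sort(key=lambda t:t[0]); 
for r in res[:3]: print(r)
s=res[0][1]
A=[];B=[]
for q,p,r in D:
    F=[f.as_matrix() for f in frames(q,s,0)]
    # base z; link2-3 z,x(after q3); after q4 x; after q5: z ,x ; after q6 x ; after q7(tool): z
    A.append(np.c_[[0,0,1],F[2][:,2],F[2][:,0],F[4][:,2],F[4][:,0],F[6][:,2],F[5][:,0]]);B.append(p)
A=np.vstack(A);B=np.hstack(B);x,rr,k,sv=np.linalg.lstsq(A,B,rcond=None);print(x.round(4),k,sv.round(3),(A@x-B).round(4))
E
```

```text
(0.0006671430372062016, (-1, 1, -1, 1, -1, 1, -1), array([-2.39541728e-05,  1.73690954e-04,  1.57100352e+00]))
(0.47934638608069746, (1, 1, 1, 1, 1, 1, 1), array([ 0.00644095, -0.0063184 , -2.16547882]))
(0.5472638126232857, (-1, 1, 1, 1, -1, 1, -1), array([0.10964362, 0.18147631, 1.36981617]))
[ 2.305e-01  6.172e-01 -1.320e-02  3.762e-01  4.000e-04  3.108e-01
  1.640e-02] 7 [3.958 3.344 0.917 0.394 0.368 0.131 0.091] [ 0.0283  0.0087 -0.0024 -0.0193  0.0149  0.003   0.0032  0.0252 -0.0003
  0.0001 -0.0017 -0.0003]
```

```bash
cat > rec.py <<'E'
from cell import arm
import json
o=arm.get_obs();json.dump([list(map(float,o[k])) for k in("joint_positions","tool_pos","tool_rot")],open("rec.jsonl","a"));open("rec.jsonl","a").write("\n")
print(o["time"],o["tool_pos"].round(3),o["joint_positions"].round(2))
E
python3 rec.py
python3 -m inch '[{"tx":-0.5,"ty":0,"tz":-1,"ax":0,"ay":-0.8,"az":0,"jaw":0.75},{"tx":-0.5,"ty":0,"tz":-1,"ax":0,"ay":-0.8,"az":0,"jaw":0.75},{"tx":-0.5,"ty":0,"tz":-1,"ax":0,"ay":-0.8,"az":0,"jaw":0.75},{"tx":0,"ty":0,"tz":-1,"ax":0,"ay":-0.8,"az":0,"jaw":0.75},{"tx":0,"ty":0,"tz":0,"ax":0,"ay":0,"az":0,"jaw":0.75}]' >/dev/null; python3 rec.py
python3 -m inch '[{"tx":0,"ty":0,"tz":0,"ax":0.8,"ay":0,"az":0.8,"jaw":0.75},{"tx":0,"ty":0,"tz":-0.5,"ax":0.8,"ay":0,"az":0.8,"jaw":0.75},{"tx":0,"ty":0,"tz":-0.5,"ax":0.8,"ay":0,"az":0.8,"jaw":0.75},{"tx":0,"ty":0,"tz":-0.5,"ax":0.8,"ay":0,"az":0.8,"jaw":0.75},{"tx":0,"ty":0,"tz":0,"ax":0,"ay":0,"az":0,"jaw":0.75}]' >/dev/null; python3 rec.py
python3 -m inch '[{"tx":0,"ty":0,"tz":0,"ax":-0.8,"ay":-0.8,"az":0,"jaw":0.75},{"tx":0,"ty":0,"tz":0,"ax":-0.8,"ay":-0.8,"az":0,"jaw":0.75},{"tx":0,"ty":0,"tz":0,"ax":-0.8,"ay":-0.8,"az":0,"jaw":0.75},{"tx":0,"ty":0,"tz":0,"ax":-0.8,"ay":-0.8,"az":0,"jaw":0.75},{"tx":0,"ty":0,"tz":0,"ax":0,"ay":0,"az":0,"jaw":0.75}]' >/dev/null; python3 rec.py
python3 -m inch '[{"tx":0,"ty":0.8,"tz":0,"ax":-0.8,"ay":0,"az":0,"jaw":0.75},{"tx":0,"ty":0.8,"tz":0,"ax":-0.8,"ay":0,"az":0,"jaw":0.75},{"tx":0,"ty":0.8,"tz":0,"ax":-0.8,"ay":0,"az":0,"jaw":0.75},{"tx":0,"ty":0,"tz":0,"ax":-0.8,"ay":0.5,"az":0,"jaw":0.75},{"tx":0,"ty":0,"tz":0,"ax":0,"ay":0,"az":0,"jaw":0.75}]' >/dev/null; python3 rec.py
cat > fit.py <<'E'
from kin import *
import json
S=(-1,1,-1,1,-1,1,-1);OFF=1.571
data=[d for d in D[1:3]]+[json.loads(l) for l in open("rec.jsonl")]+[D[0]]
def row(q):
    F=[f.as_matrix() for f in frames(q,S,0)]
    return np.c_[[0,0,1],F[0][:,:2],F[1][:,0],F[2][:,:],F[3][:,0],F[4][:,:],F[5][:,0],F[6]]
A=np.vstack([row(d[0]) for d in data]);B=np.hstack([d[1] for d in data])
X=np.linalg.lstsq(A,B,rcond=1e-3)[0]
def fk(q): return row(q)@X, frames(q,S,0)[-1]*Ro.from_rotvec([0,0,OFF])
if __name__=="__main__":
    print(X.round(4),np.linalg.svd(A)[1].round(3),"maxres",abs(A@X-B).max(), len(B))
E
python3 fit.py
```

```text
11.55 [ 0.55  -0.023  0.109] [ 0.28  0.6  -0.41  2.17  1.14  0.24 -2.52]
11.9667 [ 0.507 -0.026  0.2  ] [ 0.51  0.58 -0.82  1.91  0.58  0.92 -2.01]
12.3833 [ 0.505 -0.037  0.233] [ 0.82  0.61 -0.94  1.85  0.24  0.91 -1.93]
12.8 [ 0.505 -0.026  0.231] [ 0.42  0.74 -0.76  1.54  0.38  1.44 -2.1 ]
13.2167 [ 0.498 -0.088  0.24 ] [ 0.3   0.7  -0.67  1.62  0.61  1.5  -2.17]
[ 3.363e-01 -0.000e+00 -1.150e-02  1.000e-04 -1.000e-04 -1.620e-02
  5.591e-01 -0.000e+00  0.000e+00 -4.000e-04  3.822e-01 -0.000e+00
  0.000e+00 -0.000e+00  3.569e-01] [6.603 6.111 5.529 1.649 1.484 0.998 0.896 0.805 0.662 0.597 0.471 0.257
 0.144 0.1   0.097] maxres 1.051861019696343e-05 24
```

The kinematic model fits to 0.01 mm. Joint 6 ran into its lower limit, so I look for arm branches that reach the leaned pose along the whole slide.

```bash
cat > ik.py <<'E'
from fit import *
from scipy.optimize import least_squares
LO=np.array([-3.06,-.37,-1.25,.18,-1.1,.23,-2.94]);HI=np.array([3.06,2.12,1.32,2.47,4.24,1.98,2.94])
GY=.1752;GT=np.array([.596,.0168,0]);RG=Ro.from_euler("z",GY)
def g2w(p): return RG.apply(p)+GT
def target(p,th,flip,lean=0):
    R=RG*Ro.from_euler("x",np.pi)*Ro.from_euler("y",np.deg2rad(th)); 
    if flip: R=R*Ro.from_euler("z",np.pi)
    return g2w(np.array(p)),R
def ik(T,q0,w=0.0):
    m=.03
    f=lambda q:np.r_[10*(fk(q)[0]-T[0]),(T[1].inv()*fk(q)[1]).as_rotvec(),w*(q-q0)]
    r=least_squares(f,np.clip(q0,LO+m+.001,HI-m-.001),bounds=(LO+m,HI-m)); return r.x,np.abs(f(r.x)[:6]).max()
E
python3 - <<'E'
from ik import *
rng=np.random.default_rng(0)
for th in(32,38,44):
  for fl in(0,1):
    sols=[]
    for k in range(25):
        q,e=ik(target((.06,.079,.082),th,fl),rng.uniform(LO,HI))
        if e<2e-3:
            q2,e2=ik(target((.06,-.036,.082),th,fl),q); q3,e3=ik(target((.0,.079,.15),th,fl),q)
            if max(e2,e3)<2e-3:
              mg=min(np.minimum(a-LO,HI-a).min() for a in(q,q2,q3)); sols.append((mg,q.round(2),q2.round(2),q3.round(2)))
    sols.sort(key=lambda t:-t[0]); print(th,fl,len(sols)); 
    for s in sols[:2]: print(*s)
E
```

```text
32 0 7
0.12943569725033863 [ 0.11  0.77 -0.48  2.17  2.35  0.45  2.43] [ 0.4   0.79 -0.56  2.13  2.38  0.36  2.64] [ 0.2   0.6  -0.6   2.29  2.17  0.43  2.56]
0.1098913800499326 [ 0.21  0.81 -0.64  2.17  2.21  0.54  2.6 ] [ 0.48  0.83 -0.69  2.13  2.23  0.43  2.83] [ 0.28  0.63 -0.73  2.29  2.08  0.49  2.66]
32 1 15
0.18303953891009161 [ 0.28  0.85 -0.76  2.17  2.14  0.61 -0.43] [ 0.54  0.87 -0.79  2.12  2.14  0.5  -0.2 ] [ 0.34  0.66 -0.83  2.29  2.02  0.56 -0.41]
0.1827221358751161 [ 0.26  0.84 -0.73  2.17  2.15  0.59 -0.45] [ 0.53  0.86 -0.77  2.12  2.16  0.48 -0.22] [ 0.33  0.65 -0.81  2.29  2.03  0.54 -0.42]
38 0 11
0.08969024413046789 [-0.19  0.76 -0.04  2.27  3.05  0.54  1.63] [ 0.05  0.76 -0.01  2.22  3.41  0.51  1.51] [ 0.28  0.67 -0.74  2.38  2.37  0.65  2.38]
0.08662591007351406 [ 0.06  0.79 -0.41  2.26  2.66  0.6   2.11] [ 0.35  0.8  -0.46  2.21  2.85  0.49  2.18] [ 0.16  0.62 -0.56  2.38  2.52  0.58  2.21]
38 1 16
0.09455952683203428 [ 0.46  1.06 -1.11  2.25  2.22  0.99 -0.35] [ 0.73  1.1  -1.15  2.2   2.22  0.85 -0.09] [ 0.48  0.83 -1.12  2.38  2.13  0.88 -0.46]
0.09238651286970168 [ 0.36  0.94 -0.9   2.25  2.31  0.84 -0.53] [ 0.65  0.98 -0.96  2.2   2.33  0.71 -0.28] [ 0.39  0.74 -0.93  2.38  2.24  0.75 -0.6 ]
44 0 0
44 1 0
```

```bash
cat >> ik.py <<'E'
def rowsto(p0,R0,p1,R1,n=5):
    rv=(R0.inv()*R1).as_rotvec()/n
    M=sum(Ro.from_rotvec(rv*k).as_matrix() for k in range(n)); t=np.linalg.solve(M,R0.inv().apply(p1-p0))
    return (t/.025).round(2).tolist(),(np.rad2deg(rv)/6).round(2).tolist()
def cur():
    from cell import arm
    o=arm.get_obs(); return o["joint_positions"],o["tool_pos"],Ro.from_euler("xyz",o["tool_rot"])
E
python3 - <<'E'
from ik import *
q0,p0,R0=cur()
qa,ea=ik(target((-.06,.06,.24),34,1),np.array([.34,.66,-.83,2.29,2.02,.56,-.41]),.003)
print(ea,qa.round(2))
np.save("qa.npy",qa)
n=7
P=[fk(q0+(qa-q0)*k/n) for k in range(n+1)]
for k in range(n): print(k,*rowsto(*P[k],*P[k+1]),"->",P[k+1][0].round(3), (q0+(qa-q0)*(k+1)/n).round(2), "zt",P[k+1][1].as_matrix()[:,2].round(2))
E
```

```text
1.563109809000782e-05 [ 0.44  0.35 -0.8   2.37  1.87  0.3  -0.3 ]
0 [0.28, 0.24, 0.05] [-0.23, 0.38, -0.65] -> [ 0.534 -0.116  0.233] [ 0.32  0.65 -0.69  1.72  0.79  1.33 -1.9 ] zt [-0.14 -0.42 -0.9 ]
1 [0.21, 0.23, -0.0] [-0.29, 0.31, -0.72] -> [ 0.571 -0.127  0.236] [ 0.34  0.6  -0.71  1.83  0.97  1.16 -1.63] zt [ 0.08 -0.46 -0.89]
2 [0.19, 0.18, -0.06] [-0.31, 0.23, -0.78] -> [ 0.602 -0.117  0.244] [ 0.36  0.55 -0.73  1.94  1.15  0.98 -1.37] zt [ 0.28 -0.43 -0.86]
3 [0.22, 0.14, -0.11] [-0.31, 0.17, -0.84] -> [ 0.618 -0.087  0.253] [ 0.38  0.5  -0.74  2.05  1.33  0.81 -1.1 ] zt [ 0.44 -0.35 -0.83]
4 [0.31, 0.14, -0.15] [-0.3, 0.13, -0.88] -> [ 0.614 -0.041  0.256] [ 0.4   0.45 -0.76  2.15  1.51  0.64 -0.83] zt [ 0.55 -0.22 -0.81]
5 [0.42, 0.21, -0.18] [-0.29, 0.12, -0.91] -> [0.584 0.013 0.252] [ 0.42  0.4  -0.78  2.26  1.69  0.47 -0.56] zt [ 0.59 -0.06 -0.81]
6 [0.49, 0.36, -0.19] [-0.3, 0.11, -0.92] -> [0.526 0.065 0.24 ] [ 0.44  0.35 -0.8   2.37  1.87  0.3  -0.3 ] zt [ 0.55  0.1  -0.83]
```

```bash
python3 - <<'E'
from ik import *
q0,p0,R0=cur();qa=np.load("qa.npy");n=7
P=[fk(q0+(qa-q0)*k/n) for k in range(n+1)]
P=[(p+np.sin(np.pi*k/n)*np.array([-.03,0,.03]),R) for k,(p,R) in enumerate(P)]
import pickle;pickle.dump([(p,R.as_quat()) for p,R in P],open("wp.pkl","wb"))
for k in range(n): print(k,*rowsto(*P[k],*P[k+1]),"->",P[k+1][0].round(3), ik(P[k+1],q0+(qa-q0)*(k+1)/n,.003)[0].round(2))
E
```

```text
0 [0.15, 0.26, -0.01] [-0.23, 0.38, -0.65] -> [ 0.521 -0.116  0.246] [ 0.33  0.62 -0.7   1.74  0.77  1.33 -1.9 ]
1 [0.12, 0.21, -0.07] [-0.29, 0.31, -0.72] -> [ 0.548 -0.127  0.26 ] [ 0.37  0.54 -0.73  1.86  0.93  1.16 -1.61]
2 [0.15, 0.16, -0.1] [-0.31, 0.23, -0.78] -> [ 0.573 -0.117  0.274] [ 0.4   0.47 -0.76  1.98  1.09  0.99 -1.32]
3 [0.22, 0.14, -0.11] [-0.31, 0.17, -0.84] -> [ 0.589 -0.087  0.282] [ 0.42  0.42 -0.78  2.08  1.25  0.8  -1.04]
4 [0.32, 0.16, -0.09] [-0.3, 0.13, -0.88] -> [ 0.59  -0.041  0.28 ] [ 0.44  0.38 -0.79  2.18  1.42  0.62 -0.76]
5 [0.41, 0.23, -0.06] [-0.29, 0.12, -0.91] -> [0.571 0.013 0.265] [ 0.43  0.36 -0.78  2.27  1.63  0.45 -0.51]
6 [0.47, 0.36, -0.04] [-0.3, 0.11, -0.92] -> [0.526 0.065 0.24 ] [ 0.44  0.35 -0.8   2.37  1.87  0.3  -0.3 ]
```

```bash

python3 -m inch '[{"tx":0.15,"ty":0.26,"tz":0,"ax":-0.23,"ay":0.38,"az":-0.65,"jaw":0.75},{"tx":0.15,"ty":0.26,"tz":0,"ax":-0.23,"ay":0.38,"az":-0.65,"jaw":0.75},{"tx":0.15,"ty":0.26,"tz":0,"ax":-0.23,"ay":0.38,"az":-0.65,"jaw":0.75},{"tx":0.15,"ty":0.26,"tz":0,"ax":-0.23,"ay":0.38,"az":-0.65,"jaw":0.75},{"tx":0.15,"ty":0.26,"tz":0,"ax":-0.23,"ay":0.38,"az":-0.65,"jaw":0.75}]' >/dev/null; python3 rec.py
python3 -m inch '[{"tx":0.12,"ty":0.21,"tz":-0.07,"ax":-0.29,"ay":0.31,"az":-0.72,"jaw":0.75},{"tx":0.12,"ty":0.21,"tz":-0.07,"ax":-0.29,"ay":0.31,"az":-0.72,"jaw":0.75},{"tx":0.12,"ty":0.21,"tz":-0.07,"ax":-0.29,"ay":0.31,"az":-0.72,"jaw":0.75},{"tx":0.12,"ty":0.21,"tz":-0.07,"ax":-0.29,"ay":0.31,"az":-0.72,"jaw":0.75},{"tx":0.12,"ty":0.21,"tz":-0.07,"ax":-0.29,"ay":0.31,"az":-0.72,"jaw":0.75}]' >/dev/null; python3 rec.py
python3 -m inch '[{"tx":0.15,"ty":0.16,"tz":-0.1,"ax":-0.31,"ay":0.23,"az":-0.78,"jaw":0.75},{"tx":0.15,"ty":0.16,"tz":-0.1,"ax":-0.31,"ay":0.23,"az":-0.78,"jaw":0.75},{"tx":0.15,"ty":0.16,"tz":-0.1,"ax":-0.31,"ay":0.23,"az":-0.78,"jaw":0.75},{"tx":0.15,"ty":0.16,"tz":-0.1,"ax":-0.31,"ay":0.23,"az":-0.78,"jaw":0.75},{"tx":0.15,"ty":0.16,"tz":-0.1,"ax":-0.31,"ay":0.23,"az":-0.78,"jaw":0.75}]' >/dev/null; python3 rec.py
python3 -m inch '[{"tx":0.22,"ty":0.14,"tz":-0.11,"ax":-0.31,"ay":0.17,"az":-0.84,"jaw":0.75},{"tx":0.22,"ty":0.14,"tz":-0.11,"ax":-0.31,"ay":0.17,"az":-0.84,"jaw":0.75},{"tx":0.22,"ty":0.14,"tz":-0.11,"ax":-0.31,"ay":0.17,"az":-0.84,"jaw":0.75},{"tx":0.22,"ty":0.14,"tz":-0.11,"ax":-0.31,"ay":0.17,"az":-0.84,"jaw":0.75},{"tx":0.22,"ty":0.14,"tz":-0.11,"ax":-0.31,"ay":0.17,"az":-0.84,"jaw":0.75}]' >/dev/null; python3 rec.py
cat > go.py <<'E'
# next: rows from where the arm is to gauge point / lean
import sys
from ik import *
x,y,z,th,n=map(float,sys.argv[1:6]);q,p,R=cur();T=target((x,y,z),th,1)
qs,e=ik(T,q,.003);print("q",q.round(2),"gauge",RG.inv().apply(p-GT).round(4),"lean",np.rad2deg(np.arccos(-R.as_matrix()[2,2])).round(1),"\nIK goal",qs.round(2),round(e,4),"\nrows",*rowsto(p,R,*T,int(n)))
E
python3 go.py -.06 .06 .24 34 15; python3 go.py -.02 .079 .18 36 15
```

```text
13.6333 [ 0.522 -0.121  0.245] [ 0.37  0.63 -0.75  1.74  0.8   1.35 -1.91]
14.05 [ 0.548 -0.131  0.258] [ 0.44  0.57 -0.84  1.87  0.98  1.21 -1.65]
14.4667 [ 0.573 -0.121  0.272] [ 0.5   0.52 -0.92  1.97  1.15  1.08 -1.37]
14.8833 [ 0.589 -0.091  0.28 ] [ 0.56  0.49 -1.    2.07  1.31  0.94 -1.08]
q [ 0.56  0.49 -1.    2.07  1.31  0.94 -1.08] gauge [-0.0253 -0.1051  0.28  ] lean 34.1 
IK goal [ 0.64  0.45 -1.11  2.36  1.74  0.48 -0.16] 0.0 
rows [0.44, 0.24, -0.09] [-0.31, 0.12, -0.9]
q [ 0.56  0.49 -1.    2.07  1.31  0.94 -1.08] gauge [-0.0253 -0.1051  0.28  ] lean 34.1 
IK goal [ 0.48  0.68 -1.07  2.37  2.03  0.72 -0.43] 0.0 
rows [0.51, 0.32, 0.08] [-0.32, 0.1, -0.9]
```

```bash

for i in 1 2; do python3 -m inch '[{"tx":0.5,"ty":0.3,"tz":0.04,"ax":-0.32,"ay":0.1,"az":-0.9,"jaw":0.75},{"tx":0.5,"ty":0.3,"tz":0.04,"ax":-0.32,"ay":0.1,"az":-0.9,"jaw":0.75},{"tx":0.5,"ty":0.3,"tz":0.04,"ax":-0.32,"ay":0.1,"az":-0.9,"jaw":0.75},{"tx":0.5,"ty":0.3,"tz":0.04,"ax":-0.32,"ay":0.1,"az":-0.9,"jaw":0.75},{"tx":0.5,"ty":0.3,"tz":0.04,"ax":-0.32,"ay":0.1,"az":-0.9,"jaw":0.75}]' >/dev/null; python3 rec.py; done
python3 go.py -.02 .079 .18 36 5
```

```text
15.3 [ 0.609 -0.024  0.259] [ 0.51  0.54 -1.04  2.16  1.55  0.86 -0.88]
15.7167 [0.595 0.039 0.228] [ 0.49  0.58 -1.06  2.27  1.78  0.77 -0.67]
q [ 0.49  0.58 -1.06  2.27  1.78  0.77 -0.67] gauge [0.0026 0.0225 0.2283] lean 37.7 
IK goal [ 0.48  0.67 -1.06  2.37  2.04  0.71 -0.43] 0.0 
rows [0.5, 0.35, 0.15] [-0.32, 0.09, -0.89]
```

```bash

python3 -m inch '[{"tx":0.5,"ty":0.35,"tz":0.15,"ax":-0.32,"ay":0.09,"az":-0.89,"jaw":0.75},{"tx":0.5,"ty":0.35,"tz":0.15,"ax":-0.32,"ay":0.09,"az":-0.89,"jaw":0.75},{"tx":0.5,"ty":0.35,"tz":0.15,"ax":-0.32,"ay":0.09,"az":-0.89,"jaw":0.75},{"tx":0.5,"ty":0.35,"tz":0.15,"ax":-0.32,"ay":0.09,"az":-0.89,"jaw":0.75},{"tx":0.5,"ty":0.35,"tz":0.15,"ax":-0.32,"ay":0.09,"az":-0.89,"jaw":0.75}]' >/dev/null; python3 rec.py
python3 -m inch '[{"tx":0,"ty":0,"tz":0,"ax":0,"ay":0,"az":0,"jaw":0.75},{"tx":0,"ty":0,"tz":0,"ax":0,"ay":0,"az":0,"jaw":0.75}]' >/dev/null
python3 go.py .01 .079 .15 36 5
python3 - <<'E'
from h import *
im=[]
for n,(y,x) in(("scene",(110,190)),("top",(90,180))):
    f=cv2.cvtColor(arm.grab_frame(n),cv2.COLOR_RGB2BGR);cv2.imwrite(f"pics/full_{n}2.png",f)
    im.append(cv2.resize(f[y:y+140,x:x+140],(398,398),interpolation=cv2.INTER_CUBIC))
cv2.imwrite("pics/pregrip.png",np.hstack(im))
E
```

```text
16.1333 [0.562 0.091 0.18 ] [ 0.47  0.67 -1.05  2.37  2.04  0.71 -0.44]
q [ 0.47  0.67 -1.05  2.37  2.04  0.71 -0.44] gauge [-0.0198  0.0778  0.1799] lean 36.1 
IK goal [ 0.44  0.77 -1.01  2.32  2.09  0.75 -0.43] 0.0 
rows [-0.05, 0.01, 0.33] [-0.01, 0.0, -0.01]
```

View pics/pregrip.png

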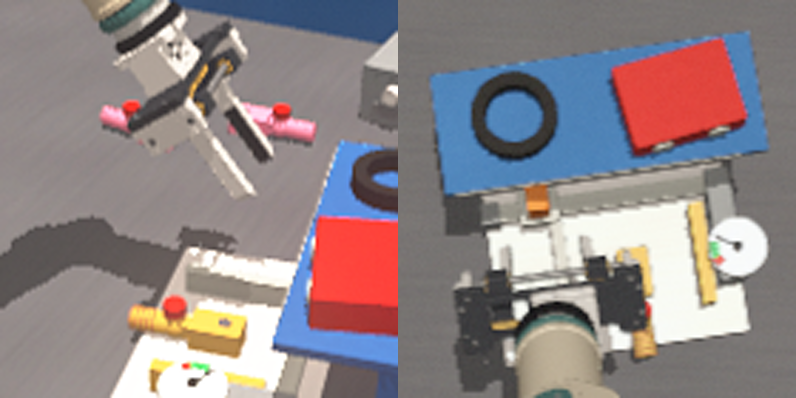

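Picture: the mount lies flat on the bed, tube to the front (scene crop 190,325). The leaned, open fingers line up with the orange grip (top crop 537,200). I approach along the tool axis.

```bash
python3 go.py .03 .079 .118 36 5;python3 go.py .06 .079 .083 36 10
```

```text
q [ 0.47  0.67 -1.05  2.37  2.04  0.71 -0.44] gauge [-0.0187  0.0779  0.181 ] lean 36.3 
IK goal [ 0.41  0.86 -0.98  2.29  2.16  0.8  -0.44] 0.0 
rows [-0.02, 0.01, 0.64] [-0.01, 0.01, -0.01]
q [ 0.47  0.67 -1.05  2.37  2.04  0.71 -0.44] gauge [-0.0187  0.0779  0.181 ] lean 36.3 
IK goal [ 0.38  0.95 -0.95  2.22  2.21  0.82 -0.43] 0.0 
rows [-0.02, 0.01, 0.5] [-0.01, 0.0, -0.01]
```

```bash

for i in 1 2; do python3 -m inch '[{"tx":-0.02,"ty":0.01,"tz":0.5,"ax":-0.01,"ay":0,"az":-0.01,"jaw":0.75},{"tx":-0.02,"ty":0.01,"tz":0.5,"ax":-0.01,"ay":0,"az":-0.01,"jaw":0.75},{"tx":-0.02,"ty":0.01,"tz":0.5,"ax":-0.01,"ay":0,"az":-0.01,"jaw":0.75},{"tx":-0.02,"ty":0.01,"tz":0.5,"ax":-0.01,"ay":0,"az":-0.01,"jaw":0.75},{"tx":-0.02,"ty":0.01,"tz":0.5,"ax":-0.01,"ay":0,"az":-0.01,"jaw":0.75}]'; done
python3 go.py .06 .079 .083 36 5
python3 - <<'E'
from h import *
im=[]
for n,(y,x) in(("scene",(110,220)),("top",(100,180))):
    f=cv2.cvtColor(arm.grab_frame(n),cv2.COLOR_RGB2BGR)
    im.append(cv2.resize(f[y:y+130,x:x+130],(398,398),interpolation=cv2.INTER_CUBIC))
cv2.imwrite("pics/atgrip.png",np.hstack(im))
E
```

```text
time: 16.82
tool_pos: [0.6029, 0.0983, 0.1319]
tool_rot: [-3.141, 0.634, -2.966]
ft_force: [0.8, -0.3, -0.4]
gripper_width: 0.0701
time: 17.23
tool_pos: [0.6411, 0.1064, 0.0828]
tool_rot: [3.141, 0.634, -2.959]
ft_force: [0.7, -0.0, -0.4]
gripper_width: 0.0706
q [ 0.39  0.96 -0.95  2.23  2.22  0.83 -0.43] gauge [0.0601 0.0804 0.0828] lean 36.3 
IK goal [ 0.38  0.95 -0.95  2.22  2.21  0.82 -0.43] 0.0 
rows [-0.0, -0.01, -0.0] [0.01, 0.01, 0.01]
```

View pics/atgrip.png

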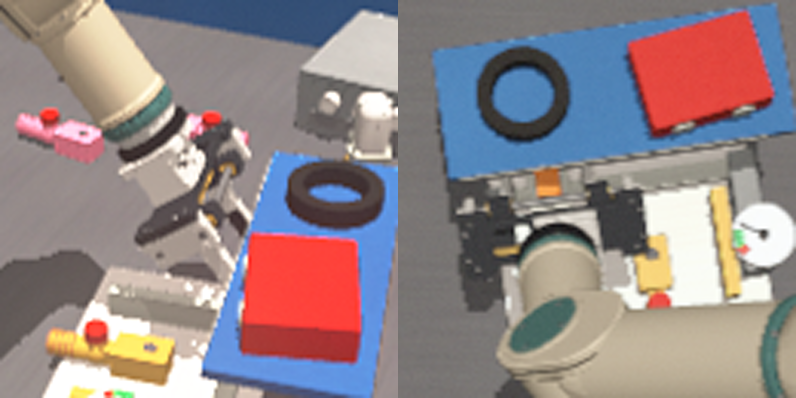

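The fingers stand either side of the orange grip (top crop 547,183), and nothing touches. I close on it.

```bash

for i in 1 2; do python3 -m inch '[{"tx":0,"ty":0,"tz":0,"ax":0,"ay":0,"az":0,"jaw":0},{"tx":0,"ty":0,"tz":0,"ax":0,"ay":0,"az":0,"jaw":0},{"tx":0,"ty":0,"tz":0,"ax":0,"ay":0,"az":0,"jaw":0},{"tx":0,"ty":0,"tz":0,"ax":0,"ay":0,"az":0,"jaw":0},{"tx":0,"ty":0,"tz":0,"ax":0,"ay":0,"az":0,"jaw":0}]' 25; done; python3 go.py .06 .02 .083 36 10
```

```text
time: 17.75
tool_pos: [0.6399, 0.1068, 0.0832]
tool_rot: [3.141, 0.633, -2.957]
ft_force: [-0.1, 0.3, 0.6]
gripper_width: 0.0408
time: 18.17
tool_pos: [0.6402, 0.1057, 0.0828]
tool_rot: [-3.14, 0.633, -2.958]
ft_force: [-2.1, -3.1, 3.1]
gripper_width: 0.0236
q [ 0.39  0.95 -0.95  2.23  2.22  0.83 -0.43] gauge [0.0591 0.0799 0.0828] lean 36.3 
IK goal [ 0.5   0.94 -0.92  2.21  2.26  0.73 -0.36] 0.0 
rows [-0.0, -0.24, 0.0] [0.0, 0.0, 0.01]
```

```bash

for i in 1 2; do python3 -m inch '[{"tx":0,"ty":-0.2,"tz":0,"ax":0,"ay":0,"az":0,"jaw":0},{"tx":0,"ty":-0.2,"tz":0,"ax":0,"ay":0,"az":0,"jaw":0},{"tx":0,"ty":-0.2,"tz":0,"ax":0,"ay":0,"az":0,"jaw":0},{"tx":0,"ty":-0.2,"tz":0,"ax":0,"ay":0,"az":0,"jaw":0},{"tx":0,"ty":-0.2,"tz":0,"ax":0,"ay":0,"az":0,"jaw":0}]'; done; python3 go.py .06 -.02 .083 36 15
```

```text
time: 18.58
tool_pos: [0.644, 0.085, 0.0828]
tool_rot: [3.136, 0.633, -2.955]
ft_force: [-0.2, 5.5, -1.2]
gripper_width: 0.0239
time: 19.0
tool_pos: [0.6484, 0.0605, 0.0828]
tool_rot: [3.136, 0.633, -2.955]
ft_force: [-1.1, 4.8, 0.1]
gripper_width: 0.0243
q [ 0.49  0.95 -0.93  2.22  2.27  0.74 -0.37] gauge [0.0592 0.0339 0.0828] lean 36.2 
IK goal [ 0.58  0.93 -0.9   2.19  2.28  0.65 -0.31] 0.0 
rows [-0.0, -0.14, -0.0] [0.01, 0.0, 0.01]
```

```bash

for i in 1 2 3; do python3 -m inch '[{"tx":0,"ty":-0.12,"tz":0,"ax":0,"ay":0,"az":0,"jaw":0},{"tx":0,"ty":-0.12,"tz":0,"ax":0,"ay":0,"az":0,"jaw":0},{"tx":0,"ty":-0.12,"tz":0,"ax":0,"ay":0,"az":0,"jaw":0},{"tx":0,"ty":-0.12,"tz":0,"ax":0,"ay":0,"az":0,"jaw":0},{"tx":0,"ty":-0.12,"tz":0,"ax":0,"ay":0,"az":0,"jaw":0}]'; done; python3 go.py .06 -.03 .083 36 10
cat > look.py <<'E'
from h import *
import sys
im=[]
for n,(y,x) in(("scene",(190,215)),("top",(130,225))):
    f=cv2.cvtColor(arm.grab_frame(n),cv2.COLOR_RGB2BGR)
    im.append(cv2.resize(f[y:y+90,x:x+90],(398,398),interpolation=cv2.INTER_CUBIC))
cv2.imwrite(f"pics/{sys.argv[1]}.png",np.hstack(im))
E
python3 look.py push1
```

```text
time: 19.42
tool_pos: [0.6508, 0.0472, 0.0828]
tool_rot: [3.134, 0.632, -2.954]
ft_force: [-1.1, 8.8, -1.8]
gripper_width: 0.024
time: 19.83
tool_pos: [0.6533, 0.0329, 0.0828]
tool_rot: [3.134, 0.632, -2.954]
ft_force: [-0.9, 8.8, -0.5]
gripper_width: 0.0241
time: 20.25
tool_pos: [0.656, 0.0183, 0.0828]
tool_rot: [3.134, 0.632, -2.954]
ft_force: [-2.1, 9.3, -0.0]
gripper_width: 0.0238
q [ 0.57  0.94 -0.91  2.2   2.29  0.66 -0.32] gauge [ 0.0593 -0.0089  0.0828] lean 36.2 
IK goal [ 0.6   0.93 -0.89  2.18  2.29  0.63 -0.3 ] 0.0 
rows [-0.0, -0.08, 0.0] [0.01, 0.0, 0.01]
```

View pics/push1.png

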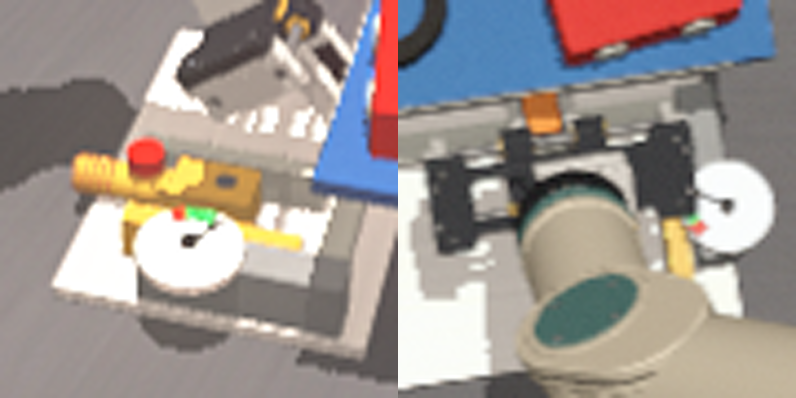

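```bash
cat > dial.py <<'E'
from h import *
from ik import g2w
def pointer(n,f):
    g=cv2.cvtColor(f,cv2.COLOR_RGB2GRAY).astype(np.float32)
    h=hsv(f)
    # dial centre: white disc seen in the image
    c=np.array([-.02,-.135,.064]); A=np.arange(-1.0,6.28-1.0,.02); r=np.arange(.008,.021,.001)
    best=None
    for dx in np.arange(-.005,.0051,.001):
        for dy in np.arange(-.005,.0051,.001):
            u=proj(n,g2w(c+[dx,dy,0])); v=cv2.getRectSubPix(g,(3,3),(float(u[0]),float(u[1]))).mean()
            if best is None or v<best[0]: best=(v,dx,dy)
    c=c+[best[1],best[2],0]
    P=np.array([[proj(n,g2w(c+[q*np.cos(a),q*np.sin(a),0])) for q in r] for a in A],np.float32)
    s=cv2.remap(g,P[...,0],P[...,1],cv2.INTER_LINEAR).mean(1)
    a0=A[s.argmin()]; k=abs((A-a0+np.pi)%(2*np.pi)-np.pi)<.35; w=np.clip(230-s[k],0,None)
    return float((A[k]*w).sum()/w.sum()), best[1:]
if __name__=="__main__":
    import sys
    for n in("scene","top"):
        if len(sys.argv)>1: f=cv2.cvtColor(cv2.imread(f"pics/{n}0.png"),cv2.COLOR_BGR2RGB)
        else: f=arm.grab_frame(n)
        a,o=pointer(n,f);print(n,"angle",round(a,3),"mm",round((a-1)*10,1),np.round(o,3))
E
python3 dial.py x
python3 dial.py
for i in 1 2; do python3 -m inch '[{"tx":0,"ty":-0.06,"tz":0,"ax":0,"ay":0,"az":0,"jaw":0},{"tx":0,"ty":-0.06,"tz":0,"ax":0,"ay":0,"az":0,"jaw":0},{"tx":0,"ty":-0.06,"tz":0,"ax":0,"ay":0,"az":0,"jaw":0},{"tx":0,"ty":-0.06,"tz":0,"ax":0,"ay":0,"az":0,"jaw":0},{"tx":0,"ty":-0.06,"tz":0,"ax":0,"ay":0,"az":0,"jaw":0}]'; done; python3 go.py .06 -.03 .083 36 10; python3 dial.py
```

```text
time: 20.82
tool_pos: [0.6573, 0.0108, 0.0828]
tool_rot: [3.134, 0.632, -2.954]
ft_force: [-1.7, 8.1, 0.6]
gripper_width: 0.0238
time: 21.23
tool_pos: [0.6586, 0.0035, 0.0828]
tool_rot: [3.134, 0.632, -2.954]
ft_force: [-1.5, 8.7, 1.1]
gripper_width: 0.0241
q [ 0.6   0.94 -0.9   2.19  2.3   0.63 -0.3 ] gauge [ 0.0594 -0.024   0.0828] lean 36.2 
IK goal [ 0.6   0.93 -0.89  2.18  2.29  0.63 -0.3 ] 0.0 
rows [-0.0, -0.02, 0.0] [0.01, 0.0, 0.01]Traceback (most recent call last):
  File "dial.py", line 23, in <module>
    a,o=pointer(n,f);print(n,"angle",round(a,3),"mm",round((a-1)*10,1),np.round(o,3))
        ~~~~~~~^^^^^
  File "dial.py", line 14, in pointer
    P=np.array([[proj(n,g2w(c+[q*np.cos(a),q*np.sin(a),0])) for q in r] for a in A],np.float32)
                 ~~~~^^^^^^^^^^^^^^^^^^^^^^^^^^^^^^^^^^^^^^
  File "h.py", line 12, in proj
    m=arm.camera_model(n);T=m["pose"];c=T[:3,:3].T@(np.array(X)-T[:3,3]);u=m["mtx"]@c;return u[:2]/u[2]
ValueError: time passes only in moves, steps and waits
Traceback (most recent call last):
  File "dial.py", line 23, in <module>
    a,o=pointer
[... 342 characters left out ...]
);T=m["pose"];c=T[:3,:3].T@(np.array(X)-T[:3,3]);u=m["mtx"]@c;return u[:2]/u[2]
ValueError: time passes only in moves, steps and waits
Traceback (most recent call last):
  File "dial.py", line 23, in <module>
    a,o=pointer(n,f);print(n,"angle",round(a,3),"mm",round((a-1)*10,1),np.round(o,3))
        ~~~~~~~^^^^^
  File "dial.py", line 14, in pointer
    P=np.array([[proj(n,g2w(c+[q*np.cos(a),q*np.sin(a),0])) for q in r] for a in A],np.float32)
                 ~~~~^^^^^^^^^^^^^^^^^^^^^^^^^^^^^^^^^^^^^^
  File "h.py", line 12, in proj
    m=arm.camera_model(n);T=m["pose"];c=T[:3,:3].T@(np.array(X)-T[:3,3]);u=m["mtx"]@c;return u[:2]/u[2]
ValueError: time passes only in moves, steps and waits
```

Too many camera_model calls; I cache the model.

```bash
sed -i 's/arm.camera_model(n)/CM(n)/; 2a import functools\nCM=functools.lru_cache(None)(lambda n:arm.camera_model(n))' h.py
python3 dial.py x; python3 dial.py
```

```text
scene angle 1.02 mm 0.2 [0.    0.005]
top angle 1.003 mm 0.0 [0.002 0.002]
scene angle 1.02 mm 0.2 [0.    0.005]
top angle 0.78 mm -2.2 [0.003 0.005]
```

```bash

python3 -m inch '[{"tx":0,"ty":-0.06,"tz":0,"ax":0,"ay":0,"az":0,"jaw":0},{"tx":0,"ty":-0.06,"tz":0,"ax":0,"ay":0,"az":0,"jaw":0},{"tx":0,"ty":-0.06,"tz":0,"ax":0,"ay":0,"az":0,"jaw":0},{"tx":0,"ty":-0.06,"tz":0,"ax":0,"ay":0,"az":0,"jaw":0},{"tx":0,"ty":0,"tz":0,"ax":0,"ay":0,"az":0,"jaw":0}]'; python3 dial.py; python3 go.py .06 -.036 .083 36 5|head -1
```

```text
time: 21.8
tool_pos: [0.6596, -0.0021, 0.0828]
tool_rot: [3.133, 0.632, -2.954]
ft_force: [-3.0, 8.3, 0.3]
gripper_width: 0.0237
scene angle 1.173 mm 1.7 [0.    0.005]
top angle 1.627 mm 6.3 [0.005 0.005]
q [ 0.61  0.94 -0.9   2.18  2.31  0.62 -0.29] gauge [ 0.0594 -0.0297  0.0828] lean 36.2
```

```bash

python3 -m inch '[{"tx":0,"ty":-0.04,"tz":0,"ax":0,"ay":0,"az":0,"jaw":0},{"tx":0,"ty":-0.04,"tz":0,"ax":0,"ay":0,"az":0,"jaw":0},{"tx":0,"ty":-0.04,"tz":0,"ax":0,"ay":0,"az":0,"jaw":0},{"tx":0,"ty":0,"tz":0,"ax":0,"ay":0,"az":0,"jaw":0}]'; python3 dial.py; python3 go.py .06 -.036 .083 36 5|head -1
```

```text
time: 22.23
tool_pos: [0.6601, -0.0043, 0.0828]
tool_rot: [3.132, 0.632, -2.953]
ft_force: [-2.5, 9.5, 0.7]
gripper_width: 0.0238
scene angle 1.383 mm 3.8 [0.    0.005]
top angle 1.624 mm 6.2 [0.005 0.004]
q [ 0.62  0.94 -0.9   2.18  2.31  0.61 -0.28] gauge [ 0.0594 -0.032   0.0828] lean 36.2
```

```bash

python3 -m inch '[{"tx":0,"ty":-0.04,"tz":0,"ax":0,"ay":0,"az":0,"jaw":0},{"tx":0,"ty":-0.04,"tz":0,"ax":0,"ay":0,"az":0,"jaw":0},{"tx":0,"ty":0,"tz":0,"ax":0,"ay":0,"az":0,"jaw":0},{"tx":0,"ty":0,"tz":0,"ax":0,"ay":0,"az":0,"jaw":0}]'; python3 dial.py; python3 go.py .06 -.036 .083 36 5|head -1; python3 look.py push2
```

```text
time: 22.67
tool_pos: [0.6604, -0.0059, 0.0828]
tool_rot: [3.132, 0.632, -2.953]
ft_force: [-2.6, 9.8, 0.7]
gripper_width: 0.024
scene angle 1.53 mm 5.3 [0.    0.005]
top angle 1.605 mm 6.0 [0.005 0.004]
q [ 0.62  0.94 -0.9   2.18  2.31  0.61 -0.28] gauge [ 0.0594 -0.0336  0.0828] lean 36.2
```

View pics/push2.png

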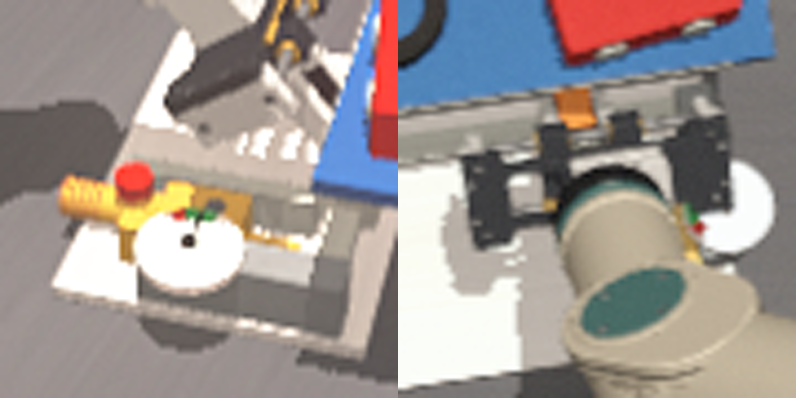

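The pointer stands in the green (scene crop 195,225; measured about 5.3 mm). I release and back out along the tool axis.

```bash

for i in 1 2; do python3 -m inch '[{"tx":0,"ty":0,"tz":0,"ax":0,"ay":0,"az":0,"jaw":0.6},{"tx":0,"ty":0,"tz":0,"ax":0,"ay":0,"az":0,"jaw":0.6},{"tx":0,"ty":0,"tz":0,"ax":0,"ay":0,"az":0,"jaw":0.6},{"tx":0,"ty":0,"tz":0,"ax":0,"ay":0,"az":0,"jaw":0.6},{"tx":0,"ty":0,"tz":0,"ax":0,"ay":0,"az":0,"jaw":0.6}]'|tail -2; done; python3 dial.py;python3 go.py .06 -.036 .083 36 5|head -1
```

```text
ft_force: [0.1, -0.6, 0.4]
gripper_width: 0.0536
ft_force: [-0.1, -0.3, 0.4]
gripper_width: 0.0567
scene angle 1.55 mm 5.5 [0.    0.005]
top angle 0.34 mm -6.6 [ 0.005 -0.002]
q [ 0.62  0.93 -0.89  2.18  2.31  0.61 -0.28] gauge [ 0.0601 -0.04    0.0826] lean 36.3
```

```bash

for i in 1 2; do python3 -m inch '[{"tx":0,"ty":0,"tz":-0.5,"ax":0,"ay":0,"az":0,"jaw":0.6},{"tx":0,"ty":0,"tz":-0.5,"ax":0,"ay":0,"az":0,"jaw":0.6},{"tx":0,"ty":0,"tz":-0.5,"ax":0,"ay":0,"az":0,"jaw":0.6},{"tx":0,"ty":0,"tz":-0.5,"ax":0,"ay":0,"az":0,"jaw":0.6},{"tx":0,"ty":0,"tz":-0.5,"ax":0,"ay":0,"az":0,"jaw":0.6}]' |head -5;done; python3 go.py -.06 .06 .24 34 5;python3 dial.py
```

```text
time: 24.22
tool_pos: [0.6254, -0.0189, 0.1334]
tool_rot: [3.141, 0.633, -2.958]
ft_force: [0.2, -0.2, 0.4]
gripper_width: 0.0568
time: 24.63
tool_pos: [0.589, -0.0256, 0.1839]
tool_rot: [3.141, 0.633, -2.957]
ft_force: [-0.6, -0.4, -0.8]
gripper_width: 0.0566
q [ 0.74  0.64 -0.94  2.3   2.17  0.43 -0.27] gauge [-0.0143 -0.0405  0.1839] lean 36.3 
IK goal [ 0.56  0.4  -0.98  2.36  1.79  0.39 -0.21] 0.0 
rows [0.03, 0.81, -0.57] [0.01, 0.08, 0.01]
scene angle 1.53 mm 5.3 [0.    0.005]
top angle 3.56 mm 25.6 [-0.005 -0.001]
```

```bash

python3 -m inch '[{"tx":0.03,"ty":0.8,"tz":-0.5,"ax":0,"ay":0,"az":0,"jaw":0.6},{"tx":0.03,"ty":0.8,"tz":-0.5,"ax":0,"ay":0,"az":0,"jaw":0.6},{"tx":0.03,"ty":0.8,"tz":-0.5,"ax":0,"ay":0,"az":0,"jaw":0.6},{"tx":0.03,"ty":0.8,"tz":-0.5,"ax":0,"ay":0,"az":0,"jaw":0.6},{"tx":0,"ty":0.8,"tz":0,"ax":0,"ay":0,"az":0,"jaw":0.6}]'
python3 -m inch '[{"tx":0,"ty":0.8,"tz":0,"ax":0,"ay":0,"az":0,"jaw":0.6},{"tx":0,"ty":0.8,"tz":0,"ax":0,"ay":0,"az":0,"jaw":0.6},{"tx":0,"ty":0.8,"tz":0,"ax":0,"ay":0,"az":0,"jaw":0.6},{"tx":0,"ty":0,"tz":0,"ax":0,"ay":0,"az":0,"jaw":0.6}]'
python3 dial.py; python3 look.py final
python3 - <<'E'
from h import *
from ik import *
f0=cv2.imread("pics/top0.png");f=cv2.cvtColor(arm.grab_frame("top"),cv2.COLOR_RGB2BGR)
for nm,(y0,y1,x0,x1) in dict(black=(195,245,335,370),tripod=(125,180,355,405),mic=(120,165,130,168),shelf=(100,158,190,312)).items():
    print(nm,"mean diff",cv2.absdiff(f0,f)[y0:y1,x0:x1].mean().round(2))
E
```

```text
time: 25.15
tool_pos: [0.539, 0.0674, 0.2229]
tool_rot: [-3.141, 0.634, -2.956]
ft_force: [0.7, -0.0, -0.9]
gripper_width: 0.0564
time: 25.48
tool_pos: [0.5283, 0.1307, 0.2224]
tool_rot: [3.138, 0.634, -2.952]
ft_force: [-0.0, 0.5, 0.7]
gripper_width: 0.0566
scene angle 1.53 mm 5.3 [0.    0.005]
top angle 1.583 mm 5.8 [0.002 0.002]
black mean diff 1.64
tripod mean diff 1.69
mic mean diff 1.59
shelf mean diff 2.56
```

View pics/final.png

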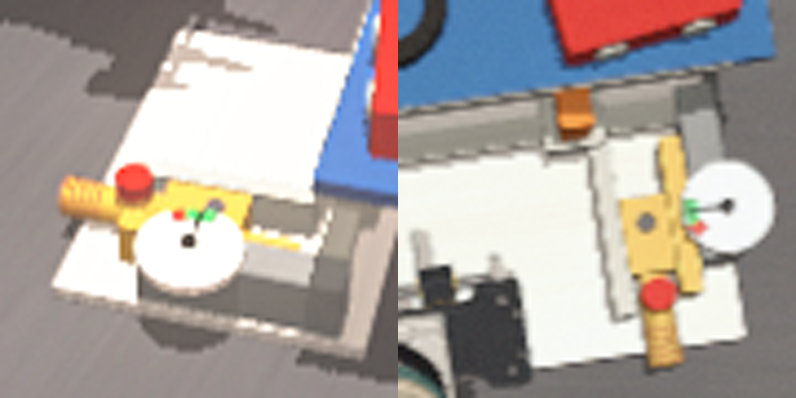

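The mount is clamped square between blade and anvil with its tube to the front (top crop 650,250). Both views put the pointer in the green (5.3 and 5.8 mm), the robot is clear, and nothing else has moved. I hand in.

```bash
python3 -c "
from cell import arm;print(arm.finish_job())"
```

```text
the job is handed in; nothing more can be done
None
```

The red-thumbscrew mount is clamped in the gauge with the pointer in the green, and the job is handed in at about 25.7 s of the 72 s. The hand-in reported no verdict.

**What I did**
- I laid the mount flat on the bed with its tube to the front. I lowered it until the bed took its weight, then released it.
- I then turned the arm into a different joint configuration, because joint 6 had run into its limit as I leaned the tool.
- I took the orange grip with a 36° lean, slid the jaw shut in small steps, let go and backed clear.

**Last checks**
- **Pointer:** it reads 5.3 mm in the scene view and 5.8 mm in the top view, inside the 3–9 mm band, and it stayed there after I let go.
- **Mount:** it looks flat and square between blade and anvil, tube to the front. I judged the squareness by eye in the last picture and did not measure it.
- **Other gear:** before-and-after top pictures of the black mount, tripod, microphone and riser shelf show no visible change.
- **Disagreement:** the top-view dial reading was wrong while the gripper covered the dial. I relied on the scene view then, and the two agreed once the arm was clear.

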